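# Clip a voucher on the sloping stand and stamp it

### The job

Slide the stiff white voucher, plain end first, up the sloping stand and under its sprung clip until that end meets the stop, lying flat and straight. Then take the self-inking stamp, set it squared up on the framed field of the clipped voucher, with its long side along the voucher and its foot flat on the slope, and press its handle fully down to the stop for about half a second. Finally stand the stamp upright on the bare desk again, let go, and leave the voucher clipped in place and the other things on the desk where they are.

Things in the scene. Friction and masses are not known exactly. Their poses are not given: they have to be found in the camera images.
- bed: White sloping bed, 44 mm wide, of the fixed stand (base 176x100x10 mm), rising 24 degrees roughly to the left as the robot sees it. Origin: mid-width on its upper surface at the front face of the 8 mm high stop bar, 85 mm above the desk. x points up the slope along the bed, y across it towards the robot, z out of its surface. It runs from x = -130 mm (low end, about 32 mm above the desk) to +35 mm.
- clip (a joint): Sprung steel clip, 36 mm wide, at the bed's upper end; rad, 0 shut, grows as its front lifts, about 0.1 on the voucher. It presses with about 1.5 N at bed x = -18 mm. Its upturned lip reaches on to x = -38 mm, its underside there 10 mm over the bed, so a 5 mm edge slid up the bed lifts it (push up to 8 N). Hinge 13 mm over the bed at x = +22 mm; clip tops out 20 mm over it.
- voucher_mid (a point): Centre (half-way up) of the loose white stiff voucher board, 110 x 56 x 5 mm, 30 g, lying flat on the desk. Its x axis runs along its length towards the plain end, z is up out of its printed face. It is wider than the bed and overhangs it by 6 mm on either side when centred. It can be taken across its 56 mm width.
- voucher_tip (a point): Middle of the lower edge of the voucher's plain end (55 mm along x from the centre, on the underside); this edge goes under the clip and meets the stop.
- voucher_field (a point): Centre of the thin dark frame (62 x 46 mm) on the upper face of the voucher, 20 mm from the voucher's centre towards the end away from the plain end; axes as the voucher's.
- stamp: Loose black self-inking stamp, standing on the desk, 42 mm (x) by 60 mm (y, the long side) by 99 mm high, about 110 g. Origin: the centre of its foot (underside); z up through the handle. The foot stands on two legs 58 mm apart over their outsides along y, each 42 mm wide.
- stamp_mid (a point): Centre of the stamp, half-way up (49.5 mm above the foot).
- stamp_handle (a joint): Sprung handle of the stamp: a block 40 mm (x) by 60 mm (y), from 78 to 98 mm above the foot when up. Value in m: 0 up, 0.010 fully down at its stop; the spring takes about 8 N at the stop and brings it back up. The stamp can be lifted, set down and pressed by this block held across its 40 mm.
- wax_jar: low round pot with lid, 91 mm across, 44 mm high, loose bystander behind the work; origin at the centre of its underside
- tape_roll: roll of masking tape lying flat, about 104 mm across, 25 mm high, loose bystander behind the work; origin at the centre of its underside
- hairclip: black hair clip, 98x22x16 mm, loose bystander near the front edge of the desk; origin at the centre of its underside
- eraser: small eraser, 46x21x13 mm, loose bystander near the front edge of the desk; origin at the centre of its underside
- candle: candle in a glass jar, 76 mm across, 90 mm high, loose bystander behind the stand; origin at the centre of its underside
There are look-alikes about, which are no part of the job. Of the things like the part that bears voucher_mid, leave any that is green or orange; of the rest the larger one is meant.

How it is judged:
By the outcome, as a careful person would: the job done as asked, in the order asked, and still so for the second after the job is handed in, with the robot touching nothing.
It also fails if it takes over 56 s, if anything falls off the work surface, if the arm or the gripper's body presses on something with over 40 N, if the wrist force passes 120 N, or if a joint passes its speed limit or range.

### The arm

A 7-joint arm with a two-finger parallel gripper is mounted at the origin on a cart in front of the work surface, level with it; the furniture and walls round the work are solid. World frame = base frame: x ahead of the robot, y to its left, z up, the work surface at z = 0. Lengths are in mm, angles in rad, forces in N, time in s.
With the tool pointing down it reaches from about 400 to 850 mm from the base axis. Payload 4.4 kg.
Tool frame: the origin (TCP) lies midway between the tips of the shut fingers; the grasp point (between the pads) lies 19 mm behind it; z points along the fingers, x is the direction in which the jaws open and shut, and the axes are right-handed (so a half turn about z gives the same grasp; the last joint's range is limited). The gripper opens to 94 mm and grips with 3 to 60 N. Pads are 16 mm wide; open, the fingers measure 119 mm over their backs; the gripper's body (75 mm by 177 mm) begins 78 mm behind the grasp point.
Start: joints at [1.271, 0.628, 0.038, 1.517, -0.027, 0.996, -0.02], TCP at [150.617, -632.323, 205.478] pointing down, gripper open.
Joint ranges: [-3.06, 3.06], [-0.37, 2.12], [-1.25, 1.32], [0.18, 2.47], [-1.1, 4.24], [0.23, 1.98], [-2.94, 2.94]. Speed limits (rad/s): [2.57, 2.57, 3.14, 3.14, 3.14, 3.14, 3.14].

### API

Orientations are given as a unit quaternion [w, x, y, z].
In Python, from rig import manip, eyes gives the robot as it stands. The module is installed in compiled form; this text tells all that it offers.
- The arm moves only by the shell command python3 -m crank 'ROWS' [FORCE]. ROWS is JSON, a list of rows, each a list of 5 numbers: the finger opening in m, from 0 to 0.094, then the shift along the tool's x, y, z in m, then the turn about the tool's z in degrees. A call has 1 to 10 rows; each row shifts and turns the pose as measured when the row begins, along the tool's axes as they then stand; what a row does not reach is not made up. A row lasts 1/12 s, in which the tool goes at most 41.7 mm and 7.16 degrees, less where a joint would pass 70% of its speed; a pose out of reach is approached as far as the arm can. A call is refused whole if a number of a shift passes 0.0417 or a number of a turn 7.16, either way. A call with a gripper value outside its range is refused whole. The fingers move at their own pace and stop on an object; FORCE is the grip in N (left out, the last holds). Time passes only in rows, so rows that do not move let the fingers close. It gives the time, the measured TCP pose, the force and the opening at its end, in the units of the state.
- manip.state(): the state, without advancing time (a new reading comes with each control period).
- eyes.get_image(name): name is "side" or "top"; returns the picture (420x560x3 uint8, red, green, blue); there is no depth.
- eyes.camera_model(name): a dict with "fov_y" (degrees; the focal length in pixels is half the picture's height over the tangent of half this angle, whatever the lens; pixels are square), "cx", "cy" (the principal point, pixels), "k1" (the pictures are not rectified: a ray, as slopes to the right and down, at radius r is drawn at 1 + k1 r^2 times it, then the intrinsics apply), "cam_to_world" (4x4, takes a point from camera to world coordinates). Camera axes: x right, y down, z forward; pixel columns grow to the right and rows downward; lengths in mm; the calibration is good to about 2 mm. A picture is of the moment at which its call begins. camera_model takes no time and is no camera call.
- manip.hand_in(): hands the job in, once; it reports no verdict.
The state is a dict: "time_s": time; "joint_positions": joint angles; "dq": joint speeds; "effort": joint torques, N m; "tcp_pos": TCP position; "tcp_rot": TCP orientation; "force": force on the tool from outside, world axes, zero at the start; "torque": the same for the moment, N m; "grip_width": finger opening in mm.
Only numpy, scipy, OpenCV 4.12 (cv2) and the standard library are available. Lean on these libraries where they do the work, as an engineer would, in place of code of your own. Each camera call takes 0.05 s, during which the arm holds its last target. There are 200 camera calls.

## Working session

There is one attempt and no reset: what is moved stays moved. The work goes in short steps, Python scripts to look and compute and a shell command to move; the robot and the scene stay as the last step left them, time stands still between calls to the robot, and variables do not carry over. Pictures are saved under pics/ and viewed, about 8 in all and at most 12, crops included, and the job is handed in when it is done.

```bash
mkdir -p pics
python3 - <<'E'
from rig import manip, eyes
import cv2,numpy as np
for n in("side","top"):
    im=eyes.get_image(n); cv2.imwrite(f"pics/{n}0.png",cv2.cvtColor(im,cv2.COLOR_RGB2BGR))
    m=eyes.camera_model(n); print(n,m["fov_y"],m["cx"],m["cy"],m["k1"]); print(np.round(m["cam_to_world"],3).tolist())
s=manip.state(); print(s["time_s"],s["tcp_pos"],s["tcp_rot"],s["grip_width"],s["force"])
E
```

```text
side 45.04602749832463 270.43420527619656 222.710273240775 -0.13177097311509797
[[0.989, -0.096, 0.116, 422.562], [-0.149, -0.529, 0.835, -1272.731], [-0.019, -0.843, -0.538, 734.826], [0.0, 0.0, 0.0, 1.0]]
top 43.604426032576455 276.0028120483521 214.44420419970444 -0.0028018863402509723
[[-0.027, -0.987, 0.158, 391.746], [-1.0, 0.026, -0.011, -265.965], [0.006, -0.158, -0.987, 1219.804], [0.0, 0.0, 0.0, 1.0]]
0.1 [ 150.46464593 -631.73204225  204.67162591] [-5.00673308e-04  7.84759101e-01 -6.19800333e-01 -6.70626817e-04] 94.28220954489464 [-0.40436856 -0.19788156  0.32761462]
```

View pics/top0.png

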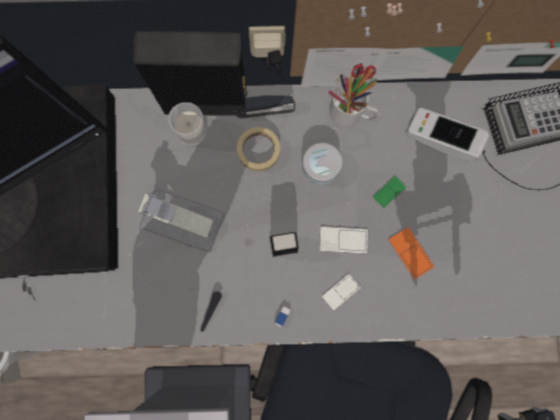

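View pics/side0.png

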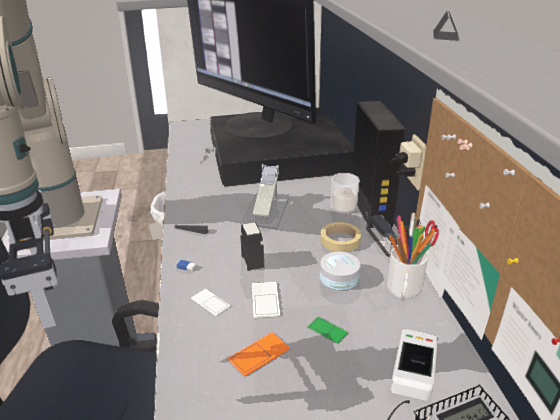

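The top view shows four board-like things: a large white one at (344,240), a small white one at (341,292), green at (389,191) and orange at (411,252). The larger white one, (344,240), fits the description. The stamp is at (284,243) and the stand at (180,218). I'll confirm this in one enlarged crop and measure.

```bash
cat > h.py <<'E'
from rig import manip, eyes
import cv2,numpy as np
def K(n):
    m=eyes.camera_model(n); f=210/np.tan(np.radians(m["fov_y"]/2)); return m,f,np.array(m["cam_to_world"])
def ray(n,u,v):
    m,f,T=K(n); d=np.array([(u-m["cx"])/f,(v-m["cy"])/f]); s=d.copy()
    for _ in range(20): s=d/(1+m["k1"]*(s@s))
    w=T[:3,:3]@[s[0],s[1],1]; return T[:3,3],w/np.linalg.norm(w)
def onz(n,u,v,z):
    o,w=ray(n,u,v); return o+w*(z-o[2])/w[2]
def px(n,p):
    m,f,T=K(n); c=T[:3,:3].T@(np.array(p,float)-T[:3,3]); s=c[:2]/c[2]; s=s*(1+m["k1"]*(s@s)); return np.array([m["cx"],m["cy"]])+f*s
def tri(a,b):
    o1,w1=ray("top",*a); o2,w2=ray("side",*b); t=np.linalg.lstsq(np.c_[w1,-w2],o2-o1,rcond=None)[0]
    p,q=o1+t[0]*w1,o2+t[1]*w2; return (p+q)/2,np.linalg.norm(p-q)
def snap(n,name):
    im=cv2.cvtColor(eyes.get_image(n),cv2.COLOR_RGB2BGR); cv2.imwrite(f"pics/{name}.png",im); return im
E
python3 - <<'E'
from h import *
t=cv2.imread("pics/top0.png"); s=cv2.imread("pics/side0.png")
a=cv2.resize(t[180:315,130:380],None,fx=3.2,fy=3.2,interpolation=cv2.INTER_CUBIC)
cv2.imwrite("pics/c1.png",a[:432,:800])
b=cv2.resize(s[155:335,160:360],None,fx=3.3,fy=3.3,interpolation=cv2.INTER_CUBIC); cv2.imwrite("pics/c2.png",b[:594])
# voucher mask
hsv=cv2.cvtColor(t,cv2.COLOR_BGR2HSV)
m=((hsv[...,2]>165)&(hsv[...,1]<50)).astype(np.uint8); m[:, :]*=1
for nm,im,(x0,x1,y0,y1),z in(("top",t,(310,380,215,262),5),):
    q=np.zeros_like(m); q[y0:y1,x0:x1]=m[y0:y1,x0:x1]
    q=cv2.morphologyEx(q,cv2.MORPH_CLOSE,np.ones((7,7)))
    c=max(cv2.findContours(q,0,2)[0],key=cv2.contourArea); r=cv2.minAreaRect(c); bx=cv2.boxPoints(r); print(r)
    P=np.array([onz(nm,*p,z) for p in bx]); print(P.round(1),P.mean(0),[np.linalg.norm(P[i]-P[i-1]).round(1) for i in range(4)])
E
```

```text
((343.0776062011719, 239.6810302734375), (47.21250534057617, 23.664974212646484), 3.3664605617523193)
[[ 500.1 -376.1    5. ]
 [ 555.3 -381.5    5. ]
 [ 545.9 -491.4    5. ]
 [ 490.8 -485.2    5. ]] [ 523.04386739 -433.55422294    5.        ] [np.float64(109.5), np.float64(55.4), np.float64(110.3), np.float64(55.4)]
```

View pics/c1.png

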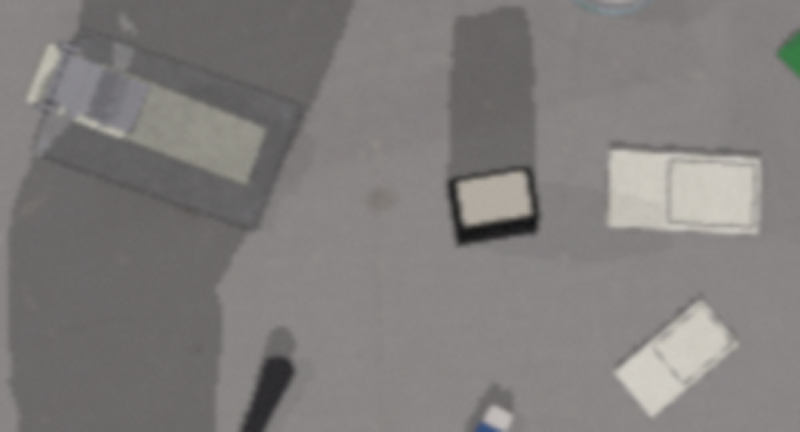

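View pics/c2.png

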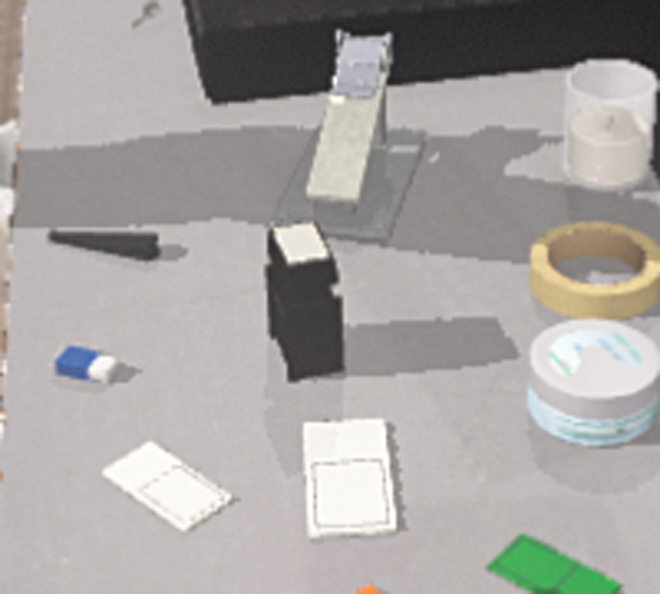

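The crop confirms the voucher at (344,240). It is the larger white board, with the frame on its right and the plain end at the left, facing the stand. Its measured 110 x 55 mm matches the given size. Next I'll measure the bed and stamp.

Run:
```python
from h import *
T=lambda u,v:(130+(u+.5)/3.2-.5,180+(v+.5)/3.2-.5)
S=lambda u,v:(160+(u+.5)/3.3-.5,155+(v+.5)/3.3-.5)
B=[T(303,103),T(252,229),T(40,157),T(85,27)]
P=np.array([onz("top",*b,10) for b in B])[:, :2]; print("base",P.round(1).tolist(),P.mean(0).round(1),[np.linalg.norm(P[i]-P[i-1]).round(1) for i in range(4)])
for i,j in((0,3),(1,2)): d=P[j]-P[i]; print("yaw",np.degrees(np.arctan2(d[1],d[0])).round(2))
for i,j in((1,0),(2,3)): d=P[j]-P[i]; print("yaw perp",np.degrees(np.arctan2(d[1],d[0])).round(2)+90)
L=[T(266,126),T(249,184)]; Q=[onz("top",*p,32.1) for p in L]; print("low end",np.round(Q,1).tolist(),np.linalg.norm(Q[0]-Q[1]))
print("tri low", tri(T(266,126),S(357,201)),tri(T(249,184),S(308,193)))
im=cv2.imread("pics/top0.png"); hsv=cv2.cvtColor(im,cv2.COLOR_BGR2HSV)
m=(hsv[...,2]>135).astype(np.uint8); q=np.zeros_like(m); q[225:255,268:302]=m[225:255,268:302]
# label, restricted to pinkish inside black outline
n,lab,st,ce=cv2.connectedComponentsWithStats(q,connectivity=4)
k=lab[240,284]; c=max(cv2.findContours((lab==k).astype(np.uint8),0,2)[0],key=cv2.contourArea); r=cv2.minAreaRect(c); print("label",r)
A=np.array([onz("top",*p,98.5) for p in cv2.boxPoints(r)]); print(A.round(1).tolist(),A.mean(0),[np.linalg.norm(A[i]-A[i-1]).round(1) for i in range(4)])
blk=(hsv[...,2]<60).astype(np.uint8); q=np.zeros_like(blk); q[225:262,265:305]=blk[225:262,265:305]
c=max(cv2.findContours(q,0,2)[0],key=cv2.contourArea); print("black",cv2.minAreaRect(c), cv2.boundingRect(c))
A=[onz("top",*T(*p),98) for p in((449,179),(529,167),(537,212))]; print("stamp top corners",np.round(A,1).tolist())
# bed side edges: sample mask columns
m=((hsv[...,1]>15)&(hsv[...,2]>110)&(hsv[...,0]>22)).astype(np.uint8)
q=np.zeros_like(m); q[195:245,140:225]=m[195:245,140:225]
c=max(cv2.findContours(q,0,2)[0],key=cv2.contourArea); print("bed",cv2.minAreaRect(c),cv2.contourArea(c))
for col in range(174,208,6):
    r=np.where(q[:,col])[0]; print(col,(r.min(),r.max()) if len(r) else None)
```

```text
base [[594.9, -158.6], [503.8, -120.8], [560.2, 32.4], [655.6, 0.7]] [578.6 -61.6] [np.float64(170.5), np.float64(98.6), np.float64(163.3), np.float64(100.6)]
yaw 69.14
yaw 69.81
yaw perp 67.48
yaw perp 71.63
low end [[575.2, -134.0, 32.1], [533.9, -121.6, 32.1]] 43.19066852666459
tri low (array([ 575.19663684, -133.11420912,   24.59732161]), np.float64(2.368942307862843)) (array([ 534.97633124, -121.21267443,   29.00022566]), np.float64(1.478679874843861))
label ((283.9864807128906, 241.41893005371094), (13.31631851196289, 20.87866973876953), 80.53767395019531)
[[523.5, -269.4, 98.5], [529.8, -313.9, 98.5], [501.3, -317.7, 98.5], [495.1, -273.4, 98.5]] [ 512.45679297 -293.61356196   98.5       ] [np.float64(28.7), np.float64(44.9), np.float64(28.7), np.float64(44.7)]
black ((281.3569641113281, 249.24717712402344), (29.400110244750977, 16.329458236694336), 22.932100296020508) (271, 236, 27, 20)
stamp top corners [[525.8, -263.8, 98.0], [532.6, -317.9, 98.0], [502.1, -322.2, 98.0]]
bed ((191.1206817626953, 221.44827270507812), (38.810325622558594, 18.94092559814453), 21.801410675048828) 636.0
174 (np.int64(215), np.int64(224))
180 (np.int64(207), np.int64(227))
186 (np.int64(210), np.int64(229))
192 (np.int64(212), np.int64(231))
198 (np.int64(214), np.int64(233))
204 (np.int64(218), np.int64(236))
```

Run:
```python
from h import *
im=cv2.imread("pics/top0.png"); g=cv2.cvtColor(im,cv2.COLOR_BGR2GRAY).astype(float)
up=[];lo=[]
for col in range(182,206,2):
    mid=219+(col-192)*.4; c=cv2.GaussianBlur(g,(3,1),0)[:,col]; d=np.diff(c)
    def peak(rs,s):
        rs=[int(round(x)) for x in rs]; w=np.array([max(s*d[r],0) for r in rs]); i=int(w.argmax()); sl=slice(max(i-1,0),i+2)
        return (np.array(rs[sl])*w[sl]).sum()/w[sl].sum()+.5
    up.append((col,peak(np.arange(mid-14,mid-3),1))); lo.append((col,peak(np.arange(mid+5,mid+16),-1)))
print([round(u[1],1) for u in up],[round(u[1],1) for u in lo])
psi=np.radians(70); L=np.array([554.5,-127.8,32.1])
for _ in range(6):
    h=np.array([np.cos(psi),np.sin(psi),0]); n=np.cos(np.radians(24))*np.array([0,0,1])-np.sin(np.radians(24))*h
    def pl(p):
        o,w=ray("top",*p); return o+w*((L-o)@n)/(w@n)
    res=[]
    for e in(up,lo):
        A=np.array([pl(p) for p in e])[:, :2]; vx,vy,x0,y0=cv2.fitLine(A.astype(np.float32),cv2.DIST_HUBER,0,.01,.01).ravel()
        if vy<0: vx,vy=-vx,-vy
        res.append((np.arctan2(vy,vx),x0,y0))
    psi=np.mean([r[0] for r in res])
print(np.degrees([r[0] for r in res]),np.degrees(psi))
nn=np.array([-np.sin(psi),np.cos(psi)]); o=[nn@[r[1],r[2]] for r in res]; print("offsets",o,o[1]-o[0])
hh=np.array([np.cos(psi),np.sin(psi)]); m=nn*np.mean(o); s=hh@L[:2]; low=m+hh*s; print("low mid",low,"origin",low+hh*130*np.cos(np.radians(24)))
```

```text
[np.float64(207.5), np.float64(208.4), np.float64(209.1), np.float64(209.6), np.float64(210.6), np.float64(211.4), np.float64(212.3), np.float64(212.8), np.float64(213.6), np.float64(214.6), np.float64(215.4), np.float64(216.3)] [np.float64(228.2), np.float64(228.7), np.float64(229.5), np.float64(230.3), np.float64(231.2), np.float64(231.7), np.float64(232.5), np.float64(233.4), np.float64(234.3), np.float64(234.8), np.float64(235.5), np.float64(236.4)]
[69.394066 69.545296] 69.46969
offsets [np.float32(-584.4011), np.float32(-541.53076)] 42.87036
low mid [ 553.43630683 -127.40166856] origin [595.08609546 -16.18364949]
```

```bash
cat > go.py <<'E'
import sys
from h import *
from scipy.spatial.transform import Rotation as R
# go.py x y z [jaw-axis yaw deg]: shift in tool axes (mm) and turn (deg) still to go
def to(x,y,z,yaw=None):
    s=manip.state(); M=R.from_quat(np.roll(s["tcp_rot"],-1)).as_matrix(); p=np.array(s["tcp_pos"])
    cur=np.degrees(np.arctan2(M[1,0],M[0,0])); t=0 if yaw is None else -((yaw-cur+90)%180-90)
    print("t%.2f"%s["time_s"],"pos",p.round(1),"yaw %.1f"%cur,"tilt",M[:2,2].round(3),"w %.1f"%s["grip_width"],"F",np.round(s["force"],1),"| shift",(M.T@(np.array([x,y,z])-p)).round(1),"turn %.1f"%t, "after-turn shift", (R.from_euler("z",-t,degrees=True).as_matrix()@(M.T@(np.array([x,y,z])-p))).round(1))
if __name__=="__main__": to(*map(float,sys.argv[1:]))
E
python3 -m crank '[[0.08,0,0,0,-7.16],[0.08,0,0,0,-7.16],[0.08,0,0,0,-7.16],[0.08,0,0,0,-7.16],[0.08,0,0,0,-7.16],[0.08,0,0,0,-7.16],[0.08,0,0,0,-7.16],[0.08,0,0,0,-7.16],[0.08,0,0,0,-7.16],[0.08,0,0,0,-7.16]]' 10
python3 go.py 523 -433.5 205 -4.9
python3 -m crank '[[0.08,0.035,-0.0227,0,0],[0.08,0.035,-0.0227,0,0],[0.08,0.035,-0.0227,0,0],[0.08,0.035,-0.0227,0,0],[0.08,0.035,-0.0227,0,0],[0.08,0.035,-0.0227,0,0],[0.08,0.035,-0.0227,0,0],[0.08,0.035,-0.0227,0,0],[0.08,0.035,-0.0227,0,0],[0.08,0,0,0,0]]'
python3 go.py 523 -433.5 205 -4.9
```

```text
time_s: 0.93
tcp_pos: [149.5, -627.9, 199.2]
tcp_rot: [-0.006, 0.999, -0.04, -0.002]
force: [-0.6, 0.7, 0.5]
grip_width: 80.0
t0.93 pos [ 149.5 -627.9  199.2] yaw -4.6 tilt [-0.004  0.011] w 80.0 F [-0.6  0.7  0.5] | shift [ 356.5 -224.    -5.2] turn 0.3 after-turn shift [ 355.5 -225.6   -5.2]
time_s: 1.77
tcp_pos: [478.5, -447.4, 191.4]
tcp_rot: [-0.009, 0.999, -0.045, -0.006]
force: [0.7, 0.8, 1.0]
grip_width: 79.8
t1.77 pos [ 478.5 -447.4  191.4] yaw -5.2 tilt [-0.011  0.019] w 79.8 F [0.7 0.8 1. ] | shift [ 42.9 -18.1 -13.8] turn -0.3 after-turn shift [ 43.  -17.9 -13.8]
```

```bash
python3 -m crank '[[0.08,0.022,-0.009,0.02,0],[0.08,0.021,-0.009,0.03,0],[0.08,0,0,0.035,0],[0.08,0,0,0.035,0],[0.08,0,0,0,0]]'
python3 go.py 523 -433.5 4 -4.9
```

```text
time_s: 2.18
tcp_pos: [529.1, -427.3, 67.9]
tcp_rot: [-0.009, 0.999, -0.041, -0.004]
force: [-2.1, 0.4, -1.1]
grip_width: 79.8
t2.18 pos [ 529.1 -427.3   67.9] yaw -4.7 tilt [-0.006  0.017] w 79.8 F [-2.1  0.4 -1.1] | shift [-5.1  7.8 63.8] turn 0.2 after-turn shift [-5.   7.8 63.8]
```

```bash
python3 -m crank '[[0.08,-0.005,0.008,0.02,0],[0.08,0,0,0.02,0],[0.08,0,0,0.014,0],[0.08,0,0,0,0]]'
python3 go.py 523 -433.5 2 -4.9
```

```text
time_s: 2.52
tcp_pos: [522.5, -434.9, 13.8]
tcp_rot: [-0.009, 0.999, -0.041, -0.004]
force: [0.2, 0.3, 0.2]
grip_width: 79.8
t2.52 pos [ 522.5 -434.9   13.8] yaw -4.7 tilt [-0.008  0.018] w 79.8 F [0.2 0.3 0.2] | shift [ 0.5 -1.2 11.8] turn 0.2 after-turn shift [ 0.5 -1.2 11.8]
```

```bash
python3 -m crank '[[0.08,0,-0.001,0.007,0],[0.08,0,0,0.004,0],[0.08,0,0,0,0]]'
python3 go.py 523 -433.5 2 -4.9
python3 -m crank '[[0.04,0,0,0,0],[0.04,0,0,0,0],[0.04,0,0,0,0],[0.04,0,0,0,0],[0.04,0,0,0,0],[0.04,0,0,0,0]]' 10
python3 go.py 523 -433.5 2 -4.9
```

```text
time_s: 2.77
tcp_pos: [523.7, -435.5, 5.4]
tcp_rot: [-0.007, 0.999, -0.042, -0.003]
force: [-0.1, 0.1, 0.4]
grip_width: 79.8
t2.77 pos [ 523.7 -435.5    5.4] yaw -4.8 tilt [-0.004  0.015] w 79.8 F [-0.1  0.1  0.4] | shift [-0.9 -1.9  3.5] turn 0.1 after-turn shift [-0.9 -1.9  3.5]
time_s: 3.27
tcp_pos: [526.2, -437.1, 9.8]
tcp_rot: [-0.006, 0.999, -0.042, 0.0]
force: [-0.4, -0.7, 0.1]
grip_width: 43.5
t3.27 pos [ 526.2 -437.1    9.8] yaw -4.8 tilt [0.001 0.011] w 43.5 F [-0.4 -0.7  0.1] | shift [-3.5 -3.2  7.8] turn 0.1 after-turn shift [-3.5 -3.2  7.8]
```

The fingers closed above the board because the tool drifts up about 0.7 mm in each idle row. I'll reopen, go lower, and counter the drift while closing.

```bash
python3 -m crank '[[0.08,0,0,0,0],[0.08,0,0,0,0],[0.08,0,0,0,0],[0.08,-0.001,0,0.001,0],[0.08,-0.001,0,0.001,0]]'
python3 go.py 523 -433.5 1.5 -4.9
```

```text
time_s: 3.68
tcp_pos: [524.5, -436.9, 8.0]
tcp_rot: [-0.005, 0.999, -0.042, 0.0]
force: [0.0, 0.1, 0.3]
grip_width: 73.2
t3.68 pos [ 524.5 -436.9    8. ] yaw -4.8 tilt [0.001 0.011] w 73.2 F [0.  0.1 0.3] | shift [-1.8 -3.2  6.5] turn 0.1 after-turn shift [-1.8 -3.2  6.5]
```

```bash
python3 -m crank '[[0.08,-0.001,-0.002,0.004,0],[0.08,-0.001,-0.002,0.0035,0],[0.08,0,0,0.001,0]]'
python3 go.py 523 -433.5 1.5 -4.9
```

```text
time_s: 3.93
tcp_pos: [522.9, -433.3, 0.3]
tcp_rot: [-0.005, 0.999, -0.042, 0.001]
force: [-1.6, 1.9, 16.5]
grip_width: 79.9
t3.93 pos [ 5.229e+02 -4.333e+02  3.000e-01] yaw -4.8 tilt [0.002 0.009] w 79.9 F [-1.6  1.9 16.5] | shift [ 0.1  0.1 -1.2] turn 0.1 after-turn shift [ 0.1  0.1 -1.2]
```

```bash
python3 -m crank '[[0.04,0,0,-0.001,0],[0.04,0,0,0.0003,0],[0.04,0,0,0.0005,0],[0.04,0,0,0.0005,0],[0.04,0,0,0.0005,0],[0.04,0,0,0.0005,0]]' 12
python3 go.py 523 -433.5 1.5 -4.9
```

```text
time_s: 4.43
tcp_pos: [522.7, -432.9, 0.4]
tcp_rot: [-0.004, 0.999, -0.042, 0.001]
force: [-1.4, 0.9, 5.9]
grip_width: 55.5
t4.43 pos [ 5.227e+02 -4.329e+02  4.000e-01] yaw -4.8 tilt [0.002 0.009] w 55.5 F [-1.4  0.9  5.9] | shift [ 0.4  0.6 -1.1] turn 0.1 after-turn shift [ 0.4  0.6 -1.1]
```

```bash
python3 -m crank '[[0.04,0,0,-0.02,0],[0.04,0,0,-0.03,0],[0.04,0,0,-0.03,0],[0.04,0,0,-0.03,0],[0.04,0,0,-0.03,0],[0.04,0,0,0,5],[0.04,0,0,0,5],[0.04,0,0,0,5]]' 15
python3 go.py 562.7 -102.7 150 -20.5
```

```text
time_s: 5.1
tcp_pos: [520.5, -431.8, 141.9]
tcp_rot: [-0.007, 0.984, -0.176, -0.003]
force: [0.2, 0.9, -1.8]
grip_width: 55.5
t5.10 pos [ 520.5 -431.8  141.9] yaw -20.3 tilt [-0.004  0.015] w 55.5 F [ 0.2  0.9 -1.8] | shift [ -74.5 -323.4   -3.3] turn 0.2 after-turn shift [ -75.8 -323.1   -3.3]
```

```bash
python3 -m crank '[[0.04,-0.0075,-0.032,-0.002,0],[0.04,-0.0075,-0.032,-0.001,0],[0.04,-0.0075,-0.032,-0.001,0],[0.04,-0.0075,-0.032,-0.001,0],[0.04,-0.0075,-0.032,-0.001,0],[0.04,-0.0075,-0.032,-0.001,0],[0.04,-0.0075,-0.032,-0.001,0],[0.04,-0.0075,-0.032,-0.001,0],[0.04,-0.0075,-0.032,-0.001,0],[0.04,0,0,0,0]]'
python3 go.py 562.7 -102.7 80 -20.5
```

```text
time_s: 5.93
tcp_pos: [557.0, -128.5, 150.4]
tcp_rot: [-0.006, 0.983, -0.182, -0.005]
force: [0.3, 0.5, -0.4]
grip_width: 55.7
t5.93 pos [ 557.  -128.5  150.4] yaw -21.0 tilt [-0.008  0.015] w 55.7 F [ 0.3  0.5 -0.4] | shift [ -3.  -25.4  70.7] turn -0.5 after-turn shift [ -2.8 -25.4  70.7]
```

```bash
python3 -m crank '[[0.04,-0.002,-0.002,0.02,0],[0.04,-0.001,-0.001,0.03,0],[0.04,0,0,0.02,0],[0.04,0,0,0.006,0],[0.04,0,0,0.001,0]]'
python3 go.py 554.8 -123.9 62 -20.5
python3 - <<'E'
from h import *
a=snap("top","t1")[165:285,120:270]; b=snap("side","s1")[150:270,200:350]
cv2.imwrite("pics/v1.png",np.hstack([cv2.resize(x,(400,320),interpolation=3) for x in(a,b)]))
E
```

```text
time_s: 6.35
tcp_pos: [556.7, -118.1, 71.4]
tcp_rot: [-0.007, 0.984, -0.177, -0.004]
force: [0.2, -0.4, -0.2]
grip_width: 55.6
t6.35 pos [ 556.7 -118.1   71.4] yaw -20.4 tilt [-0.004  0.016] w 55.6 F [ 0.2 -0.4 -0.2] | shift [0.3 6.2 9.4] turn 0.1 after-turn shift [0.3 6.2 9.4]
```

View pics/v1.png

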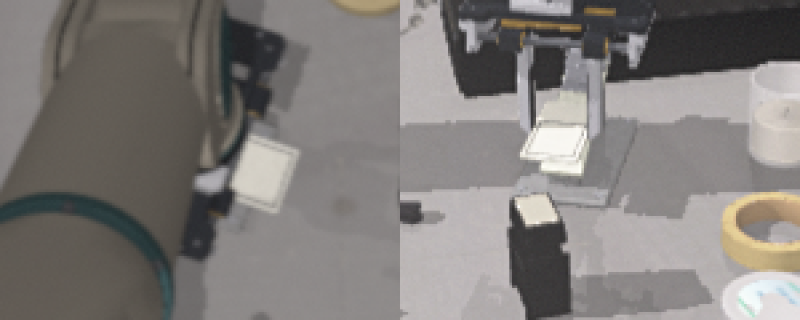

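The voucher is held level above the lower bed, with its framed end (crop 551,158) towards the camera. I'll check its lateral centring before lowering.

Run:
```python
from h import *
S=lambda u,v:(200+(u-400+.5)*150/400-.5,150+(v+.5)*120/320-.5)
psi=np.radians(69.5); hh=np.array([np.cos(psi),np.sin(psi)]); nn=np.array([-hh[1],hh[0]]); O=np.array([595.1,-16.2])
f=lambda p:(round(float(hh@(p[:2]-O)),1),round(float(nn@(p[:2]-O)),1))
for n,u,v,z in(("tailL",520,156,76),("tailR",583,161,76),("bedlowL",541,171,32.1),("bedlowR",586,176,32.1)): print(n,f(onz("side",*S(u,v),z)))
T=lambda u,v:(120+(u+.5)*150/400-.5,165+(v+.5)*120/320-.5)
for n,u,v in(("tailTopR",299,150),("tailBotR",277,213)): print(n,f(onz("top",*T(u,v),76)))
print("tcp",f(np.array(manip.state()["tcp_pos"])), px("side",[534.0,-121,32.1]),S(541,171))
```

```text
tailL (-173.8, 25.5)
tailR (-172.2, -35.5)
bedlowL (-127.5, 17.9)
bedlowR (-128.8, -28.3)
tailTopR (-165.3, -27.6)
tailBotR (-165.8, 27.4)
tcp (-109.1, -0.6) [252.29730236 212.18925882] (252.5625, 213.8125)
```

```bash
python3 -m crank '[[0.04,0,0.001,0.008,0],[0.04,0,0.001,0.008,0],[0.04,0,0,0.006,0],[0.04,0,0,0.006,0],[0.04,0,0,0.005,0]]' 5
python3 go.py 554.8 -123.9 37 -20.5
```

```text
time_s: 6.87
tcp_pos: [560.5, -122.4, 41.5]
tcp_rot: [-0.007, 0.984, -0.179, 0.002]
force: [-0.7, 0.2, 0.7]
grip_width: 56.3
t6.87 pos [ 560.5 -122.4   41.5] yaw -20.6 tilt [0.006 0.013] w 56.3 F [-0.7  0.2  0.7] | shift [-4.8  3.5  4.4] turn -0.1 after-turn shift [-4.8  3.5  4.4]
```

```bash
python3 -m crank '[[0.04,-0.003,0,0.003,0],[0.04,-0.0025,0,0.0025,0],[0.04,-0.001,0,0.001,0]]' 5
python3 go.py 556.2 -120.4 36 -20.5
python3 - <<'E'
from h import *
b=snap("side","s2")[170:260,210:330]
cv2.imwrite("pics/v2.png",cv2.resize(b,(720,540),interpolation=3))
E
```

```text
time_s: 7.12
tcp_pos: [556.3, -120.7, 34.5]
tcp_rot: [-0.007, 0.984, -0.179, 0.004]
force: [-0.3, -0.4, 7.4]
grip_width: 55.9
t7.12 pos [ 556.3 -120.7   34.5] yaw -20.7 tilt [0.011 0.012] w 55.9 F [-0.3 -0.4  7.4] | shift [-0.2 -0.3 -1.5] turn -0.2 after-turn shift [-0.2 -0.3 -1.5]
```

View pics/v2.png

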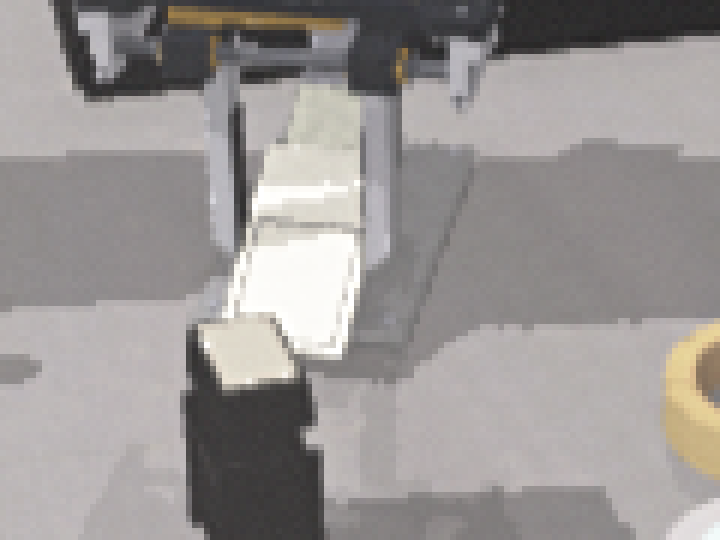

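The voucher lies flat on the slope, centred and gripped at crop (215-390, 240). Next I'll firm the grip and slide it uphill.

```bash
python3 -m crank '[[0.04,0,-0.002,-0.001,0],[0.04,0,-0.005,-0.0022,0],[0.04,0,-0.005,-0.0022,0],[0.04,0,-0.005,-0.0022,0],[0.04,0,-0.004,-0.0018,0]]' 25
python3 go.py 577.1 -64.2 62.8 -20.5
```

```text
time_s: 7.58
tcp_pos: [562.1, -99.4, 44.4]
tcp_rot: [-0.007, 0.984, -0.18, 0.003]
force: [0.0, 0.5, -0.4]
grip_width: 55.6
t7.58 pos [562.1 -99.4  44.4] yaw -20.7 tilt [0.008 0.013] w 55.6 F [ 0.   0.5 -0.4] | shift [  1.6 -38.5 -17.9] turn -0.2 after-turn shift [  1.8 -38.5 -17.9]
```

```bash
python3 -m crank '[[0.04,0.0005,-0.005,-0.0019,0],[0.04,0,-0.005,-0.0021,0],[0.04,0,-0.005,-0.0021,0]]'
python3 go.py 577.1 -64.2 62.8 -20.5
python3 -m crank '[[0.04,0,-0.005,-0.0021,0],[0.04,0,-0.005,-0.0021,0],[0.04,0,-0.005,-0.0021,0]]'
python3 go.py 577.1 -64.2 62.8 -20.5
```

```text
time_s: 7.83
tcp_pos: [568.0, -84.6, 51.5]
tcp_rot: [-0.006, 0.984, -0.18, 0.002]
force: [-1.2, -3.1, -0.9]
grip_width: 55.7
t7.83 pos [568.  -84.6  51.5] yaw -20.7 tilt [0.007 0.012] w 55.7 F [-1.2 -3.1 -0.9] | shift [  1.4 -22.4 -11. ] turn -0.2 after-turn shift [  1.5 -22.4 -11. ]
time_s: 8.08
tcp_pos: [569.3, -75.5, 56.9]
tcp_rot: [-0.002, 0.983, -0.181, -0.001]
force: [-0.2, -0.9, -2.5]
grip_width: 55.4
t8.08 pos [569.3 -75.5  56.9] yaw -20.9 tilt [-0.002  0.004] w 55.4 F [-0.2 -0.9 -2.5] | shift [  3.2 -13.4  -5.8] turn -0.4 after-turn shift [  3.3 -13.3  -5.8]
```

```bash
python3 -m crank '[[0.04,0.0015,-0.005,-0.002,0.3],[0.04,0.0015,-0.005,-0.002,0],[0.04,0,-0.004,-0.0016,0]]'
python3 go.py 577.1 -64.2 62.8 -20.5
python3 -m crank '[[0.04,0,-0.003,-0.001,0],[0.04,0,-0.003,-0.001,0]]'
python3 go.py 577.1 -64.2 62.8 -20.5
```

```text
time_s: 8.33
tcp_pos: [576.5, -62.6, 62.4]
tcp_rot: [-0.001, 0.983, -0.184, -0.003]
force: [-0.8, -8.0, -5.4]
grip_width: 55.8
t8.33 pos [576.5 -62.6  62.4] yaw -21.2 tilt [-0.005  0.004] w 55.8 F [-0.8 -8.  -5.4] | shift [ 1.1  1.3 -0.4] turn -0.7 after-turn shift [ 1.1  1.3 -0.4]
time_s: 8.5
tcp_pos: [576.3, -63.1, 63.6]
tcp_rot: [0.003, 0.983, -0.185, -0.005]
force: [-1.5, -6.8, -5.2]
grip_width: 55.7
t8.50 pos [576.3 -63.1  63.6] yaw -21.3 tilt [-0.01  -0.005] w 55.7 F [-1.5 -6.8 -5.2] | shift [1.2 0.7 0.8] turn -0.8 after-turn shift [1.2 0.7 0.8]
```

```bash
python3 -m crank '[[0.04,0.0005,-0.002,0.002,-0.8],[0.04,0.0005,-0.003,0.001,-0.3]]'
python3 go.py 577.1 -64.2 62.8 -20.5
python3 -m crank '[[0.07,0,0,0,0],[0.075,0,0,0.0005,0],[0.075,0,0,0.0005,0],[0.075,0,0,0.0005,0]]'
python3 go.py 577.1 -64.2 62.8 -20.5
```

```text
time_s: 8.67
tcp_pos: [577.0, -62.4, 61.5]
tcp_rot: [0.006, 0.984, -0.176, -0.006]
force: [-8.3, -8.5, 16.2]
grip_width: 55.2
t8.67 pos [577.  -62.4  61.5] yaw -20.3 tilt [-0.015 -0.01 ] w 55.2 F [-8.3 -8.5 16.2] | shift [ 0.7  1.6 -1.2] turn 0.2 after-turn shift [ 0.7  1.6 -1.2]
time_s: 9.0
tcp_pos: [580.7, -58.1, 61.7]
tcp_rot: [0.004, 0.985, -0.175, -0.003]
force: [0.1, 0.4, -0.3]
grip_width: 74.5
t9.00 pos [580.7 -58.1  61.7] yaw -20.2 tilt [-0.008 -0.006] w 74.5 F [ 0.1  0.4 -0.3] | shift [-1.3  7.  -1.1] turn 0.3 after-turn shift [-1.2  7.  -1.1]
```

```bash
python3 -m crank '[[0.08,0,0.001,-0.03,0],[0.08,0,0,-0.04,0],[0.08,0,0,-0.04,0],[0.08,0,0.03,0,-7],[0.08,0,0.035,0,-7],[0.08,0,0.04,0,-7],[0.08,0,0.04,0,-7],[0.08,0,0.04,0,0],[0.08,0,0.02,0,0]]' 
python3 go.py 513 -293.3 150 8.1
python3 - <<'E'
from h import *
t=snap("top","t3"); s=snap("side","s3")
a=t[180:270,120:240]; b=s[155:245,215:335]
cv2.imwrite("pics/v3.png",np.hstack([cv2.resize(x,(400,300),interpolation=3) for x in(a,b)]))
E
```

```text
time_s: 9.75
tcp_pos: [575.8, -248.9, 178.5]
tcp_rot: [-0.002, 0.997, 0.08, 0.001]
force: [1.1, -1.2, -0.7]
grip_width: 79.7
t9.75 pos [ 575.8 -248.9  178.5] yaw 9.2 tilt [0.001 0.004] w 79.7 F [ 1.1 -1.2 -0.7] | shift [-69.2  33.9  28.2] turn 1.1 after-turn shift [-68.5  35.2  28.2]
```

View pics/v3.png

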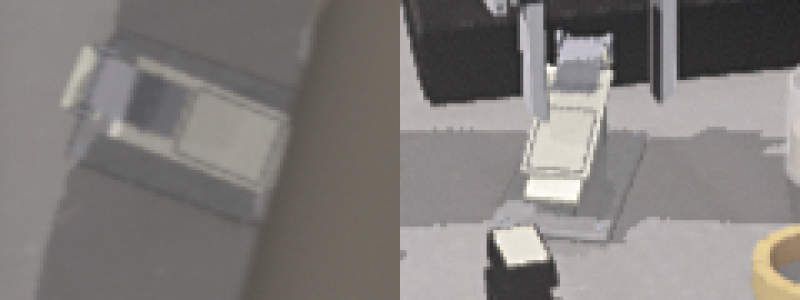

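The voucher is clipped under the lip. Its frame shows in the top crop, with corners near (190,92), (284,117), (270,187) and (178,150). I'll measure it in bed coordinates.

Run:
```python
from h import *
psi=np.radians(69.5); h=np.array([np.cos(psi),np.sin(psi),0]); a=np.radians(24); Z=np.array([0,0,1.])
X=h*np.cos(a)+Z*np.sin(a); N=Z*np.cos(a)-h*np.sin(a); Y=np.cross(N,X); O=np.array([595.1,-16.2,85])
def bed(n,u,v,hgt):
    o,w=ray(n,u,v); p=o+w*(((O+N*hgt)-o)@N)/(w@N)-O; return (round(p@X,1),round(p@Y,1))
T=lambda u,v:(120+(u+.5)*.3-.5,180+(v+.5)*.3-.5); S=lambda u,v:(215+(u-400+.5)*.3-.5,155+(v+.5)*.3-.5)
for n,u,v in(("frame hiY-",190,92),("frame loY-",284,117),("frame loY+",270,187),("frame hiY+",178,150),("tailY-",294,117),("edgeY- near clip",140,57),("edgeY+",110,135)): print("top",n,bed("top",*T(u,v),5))
for n,u,v in(("frame hiY+",536,108),("hiY-",605,110),("loY-",586,172),("loY+",522,168),("tailY+",521,173),("tailY-",585,177),("bedlow+",526,198),("bedlow-",574,203)): print("side",n,bed("side",*S(u,v),0 if n[0]=="b" else 5))
```

```text
top frame hiY- (np.float64(-40.6), np.float64(-17.0))
top frame loY- (np.float64(-106.4), np.float64(-24.5))
top frame loY+ (np.float64(-114.1), np.float64(23.2))
top frame hiY+ (np.float64(-46.8), np.float64(21.8))
top tailY- (np.float64(-112.9), np.float64(-27.0))
top edgeY- near clip (np.float64(-1.6), np.float64(-26.5))
top edgeY+ (np.float64(-1.6), np.float64(28.3))
side frame hiY+ (np.float64(-49.9), np.float64(27.6))
side hiY- (np.float64(-46.0), np.float64(-29.8))
side loY- (np.float64(-109.4), np.float64(-25.6))
side loY+ (np.float64(-111.2), np.float64(26.8))
side tailY+ (np.float64(-116.2), np.float64(26.6))
side tailY- (np.float64(-114.3), np.float64(-25.7))
side bedlow+ (np.float64(-136.4), np.float64(19.0))
side bedlow- (np.float64(-136.8), np.float64(-20.4))
```

```bash
python3 -m crank '[[0.08,-0.035,0.0175,0.005,1],[0.08,-0.033,0.017,0.01,0],[0.08,0,0,0,0]]'
python3 go.py 513 -293.3 70 8.1
```

```text
time_s: 10.1
tcp_pos: [517.0, -287.1, 161.8]
tcp_rot: [-0.004, 0.997, 0.073, 0.003]
force: [-1.6, -0.0, -0.1]
grip_width: 79.8
t10.10 pos [ 517.  -287.1  161.8] yaw 8.3 tilt [0.006 0.009] w 79.8 F [-1.6 -0.  -0.1] | shift [-5.5  6.3 91.7] turn 0.2 after-turn shift [-5.5  6.3 91.7]
```

The voucher is seated. The frame spans about -45 to -110 mm along the bed and is centred within about 2 mm across it. Next I'll grasp the stamp handle.

```bash
python3 -m crank '[[0.07,-0.0055,0.0063,0.02,0.2],[0.07,0,0,0.025,0],[0.07,0,0,0.015,0]]'
python3 go.py 513 -293.3 86 8.1
```

```text
time_s: 10.35
tcp_pos: [516.0, -291.1, 104.0]
tcp_rot: [-0.004, 0.997, 0.071, 0.008]
force: [-0.1, 0.8, -0.1]
grip_width: 70.6
t10.35 pos [ 516.  -291.1  104. ] yaw 8.2 tilt [0.014 0.009] w 70.6 F [-0.1  0.8 -0.1] | shift [-3.5  1.8 18. ] turn 0.1 after-turn shift [-3.5  1.8 18. ]
```

```bash
python3 -m crank '[[0.07,-0.0035,0.002,0.01,0],[0.07,-0.0005,0.0005,0.006,0],[0.07,0,0,0.001,0]]'
python3 go.py 513 -293.3 86 8.1
python3 -m crank '[[0.03,0,0,0.0005,0],[0.03,0,0,0.0005,0],[0.03,0,0,0.0005,0],[0.03,0,0,0.0005,0],[0.03,0,0,0.0005,0]]' 12
python3 go.py 513 -293.3 86 8.1
```

```text
time_s: 10.6
tcp_pos: [512.6, -287.4, 83.4]
tcp_rot: [-0.007, 0.997, 0.074, 0.006]
force: [-0.5, 0.5, 0.0]
grip_width: 70.1
t10.60 pos [ 512.6 -287.4   83.4] yaw 8.5 tilt [0.011 0.015] w 70.1 F [-0.5  0.5  0. ] | shift [-0.5  5.9 -2.7] turn 0.4 after-turn shift [-0.4  5.9 -2.7]
time_s: 11.02
tcp_pos: [516.0, -284.2, 83.1]
tcp_rot: [-0.007, 0.997, 0.076, 0.008]
force: [-0.7, 0.5, 0.7]
grip_width: 39.7
t11.02 pos [ 516.  -284.2   83.1] yaw 8.7 tilt [0.016 0.015] w 39.7 F [-0.7  0.5  0.7] | shift [-4.3  8.5 -3.1] turn 0.6 after-turn shift [-4.2  8.5 -3.1]
```

Gripped, but 8.5 mm off along the block, so I'll regrip centred.

```bash
python3 -m crank '[[0.06,0,0,0,0],[0.06,0,0,0,0],[0.06,-0.001,0.005,0,0],[0.06,-0.001,0.005,-0.001,-0.5],[0.06,0,0.0015,0,0]]' 12
python3 go.py 513 -293.3 85 8.1
python3 -m crank '[[0.03,-0.0005,0.001,0,0],[0.03,-0.0005,0.001,0,0],[0.03,-0.0005,0.001,0,0],[0.03,0,0,0,0]]' 12
python3 go.py 513 -293.3 85 8.1
```

```text
time_s: 11.43
tcp_pos: [516.6, -297.1, 85.1]
tcp_rot: [-0.006, 0.997, 0.081, 0.009]
force: [0.1, 0.5, 0.0]
grip_width: 60.1
t11.43 pos [ 516.6 -297.1   85.1] yaw 9.3 tilt [0.018 0.014] w 60.1 F [0.1 0.5 0. ] | shift [-2.9 -4.3  0.1] turn 1.2 after-turn shift [-3.  -4.3  0.1]
time_s: 11.77
tcp_pos: [515.1, -302.4, 85.0]
tcp_rot: [-0.006, 0.997, 0.08, 0.009]
force: [-0.1, 0.3, -0.3]
grip_width: 37.6
t11.77 pos [ 515.1 -302.4   85. ] yaw 9.1 tilt [0.018 0.014] w 37.6 F [-0.1  0.3 -0.3] | shift [-0.7 -9.3  0.1] turn 1.0 after-turn shift [-0.8 -9.3  0.1]
```

```bash
python3 -m crank '[[0.06,0,0,0,0],[0.06,0,0,0,0],[0.06,0,-0.003,0,-0.5],[0.06,0,-0.003,0,-0.5],[0.06,0,0,0,0]]' 12
python3 go.py 513 -293.3 85 8.1
python3 - <<'E'
from h import *
b=snap("side","s4")[180:280,210:310]; cv2.imwrite("pics/v4.png",cv2.resize(b,(600,600),interpolation=3))
E
```

```text
time_s: 12.18
tcp_pos: [514.0, -295.4, 84.9]
tcp_rot: [-0.006, 0.996, 0.09, 0.009]
force: [-0.7, 1.5, -0.0]
grip_width: 59.7
t12.18 pos [ 514.  -295.4   84.9] yaw 10.3 tilt [0.017 0.014] w 59.7 F [-0.7  1.5 -0. ] | shift [-0.6 -2.2 -0.1] turn 2.2 after-turn shift [-0.6 -2.2 -0.1]
```

View pics/v4.png

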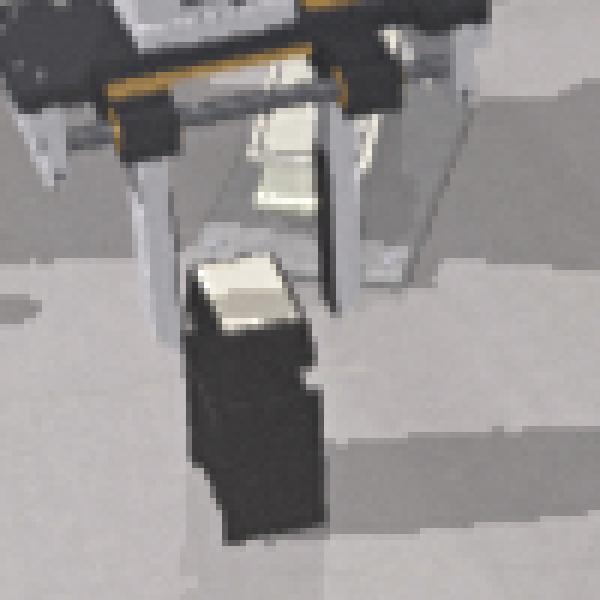

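```bash
python3 - <<'E'
from h import *
S=lambda u,v:(210+(u+.5)/6-.5,180+(v+.5)/6-.5)
P=[onz("side",*S(*p),98) for p in((200,268),(278,258),(303,318),(222,330),(251,294))]; print(np.round(P,1).tolist())
# original, from c2
S=lambda u,v:(160+(u+.5)/3.3-.5,155+(v+.5)/3.3-.5)
P=[onz("side",*S(*p),98) for p in((274,233),(313,225),(328,255),(290,264))]; print(np.round(P,1).tolist(),np.mean(P,0))
E
python3 -m crank '[[0.06,-0.0005,-0.001,0,1],[0.06,0,0,0,1]]' 12
python3 go.py 513 -293.3 85 8.1
```

```text
[[495.5, -278.8, 98.0], [526.3, -277.1, 98.0], [530.4, -320.7, 98.0], [499.2, -323.4, 98.0], [512.9, -300.7, 98.0]]
[[494.5, -283.1, 98.0], [522.9, -277.5, 98.0], [528.4, -317.6, 98.0], [501.3, -324.1, 98.0]] [ 511.77999535 -300.56382445   98.        ]
time_s: 12.4
tcp_pos: [513.5, -294.4, 85.0]
tcp_rot: [-0.006, 0.997, 0.071, 0.009]
force: [-0.3, 0.6, 0.1]
grip_width: 60.1
t12.40 pos [ 513.5 -294.4   85. ] yaw 8.1 tilt [0.018 0.014] w 60.1 F [-0.3  0.6  0.1] | shift [-0.3 -1.1 -0. ] turn 0.0 after-turn shift [-0.3 -1.1 -0. ]
```

```bash
python3 -m crank '[[0.03,0,0,0,0],[0.03,0,0,0,0],[0.03,0,0,0,0]]' 12
python3 go.py 513 -293.3 85 8.1
```

```text
time_s: 12.65
tcp_pos: [513.5, -294.4, 85.1]
tcp_rot: [-0.006, 0.997, 0.07, 0.009]
force: [0.4, -0.7, 0.0]
grip_width: 43.4
t12.65 pos [ 513.5 -294.4   85.1] yaw 8.0 tilt [0.018 0.014] w 43.4 F [ 0.4 -0.7  0. ] | shift [-0.4 -1.2  0.1] turn -0.1 after-turn shift [-0.4 -1.2  0.1]
```

```bash
python3 -m crank '[[0.03,0,0,0,0],[0.03,0,0,-0.01,0],[0.03,0,0,-0.035,0],[0.03,0,0,-0.035,0],[0.03,0,0,-0.03,0],[0.03,0,0,0,7],[0.03,0,0,0,7],[0.03,0,0,0,7],[0.03,0,0,0,7]]' 15
python3 go.py 569.5 -84.6 190 -20.5
```

```text
time_s: 13.4
tcp_pos: [510.3, -295.7, 204.0]
tcp_rot: [-0.01, 0.984, -0.179, 0.007]
force: [-0.4, -0.2, -0.4]
grip_width: 37.7
t13.40 pos [ 510.3 -295.7  204. ] yaw -20.6 tilt [0.017 0.016] w 37.7 F [-0.4 -0.2 -0.4] | shift [ -19.2 -218.1   18.5] turn -0.1 after-turn shift [ -18.7 -218.1   18.5]
```

```bash
python3 -m crank '[[0.03,-0.003,-0.03,0,0],[0.03,-0.003,-0.033,0,0],[0.03,-0.003,-0.033,0,0],[0.03,-0.003,-0.033,0,0],[0.03,-0.003,-0.033,0,0],[0.03,-0.003,-0.025,0,0],[0.03,0,0,0,0]]' 15
python3 go.py 569.5 -84.6 190 -20.5
python3 - <<'E'
from h import *
b=snap("side","s5")[120:240,190:340]; cv2.imwrite("pics/v5.png",cv2.resize(b,(750,600),interpolation=3))
E
```

```text
time_s: 13.98
tcp_pos: [561.7, -110.7, 212.1]
tcp_rot: [-0.009, 0.982, -0.186, 0.009]
force: [0.5, -0.1, -0.6]
grip_width: 37.7
t13.98 pos [ 561.7 -110.7  212.1] yaw -21.5 tilt [0.021 0.014] w 37.7 F [ 0.5 -0.1 -0.6] | shift [ -2.6 -26.7  22.6] turn -1.0 after-turn shift [ -2.2 -26.7  22.6]
```

View pics/v5.png

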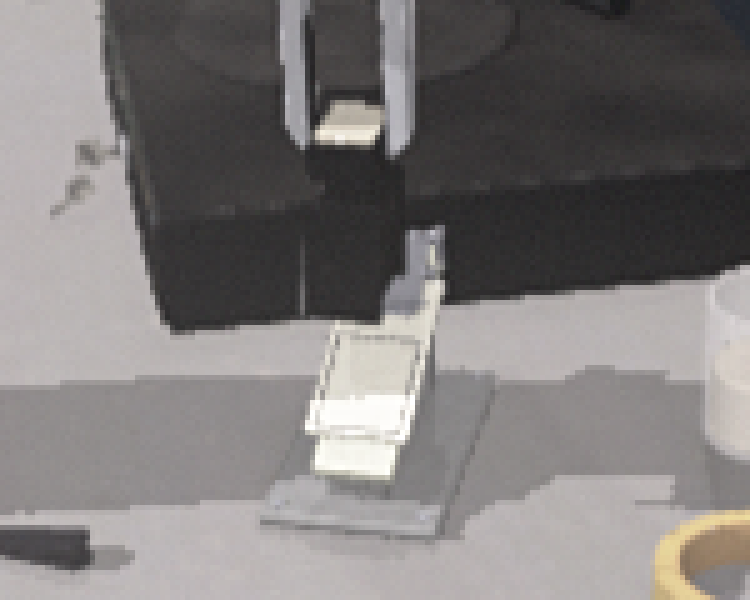

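The stamp is held upright above the stand, and the voucher is still clipped. I'll move to touch the uphill leg down.

```bash
python3 -m crank '[[0.03,-0.001,-0.013,0.008,-0.5],[0.03,-0.001,-0.013,0.015,-0.5],[0.03,0,0,0.012,0],[0.03,0,0,0,0]]' 15
python3 go.py 569.5 -84.6 156 -20.5
```

```text
time_s: 14.37
tcp_pos: [569.4, -91.7, 179.0]
tcp_rot: [-0.006, 0.984, -0.18, 0.01]
force: [-0.5, -0.2, -1.7]
grip_width: 37.6
t14.37 pos [569.4 -91.7 179. ] yaw -20.7 tilt [0.022 0.008] w 37.6 F [-0.5 -0.2 -1.7] | shift [-2.8 -6.3 23. ] turn -0.2 after-turn shift [-2.8 -6.4 23. ]
```

```bash
python3 -m crank '[[0.03,-0.002,-0.004,0.008,0],[0.03,-0.001,-0.002,0.006,0],[0.03,0,-0.001,0.004,0],[0.03,0,0,0.001,0]]' 10
python3 go.py 569.5 -84.6 156 -20.5
```

```text
time_s: 14.7
tcp_pos: [569.1, -87.4, 160.0]
tcp_rot: [-0.005, 0.983, -0.182, 0.011]
force: [0.8, 0.8, -1.4]
grip_width: 37.9
t14.70 pos [569.1 -87.4 160. ] yaw -21.0 tilt [0.023 0.006] w 37.9 F [ 0.8  0.8 -1.4] | shift [-0.8 -2.7  4.1] turn -0.5 after-turn shift [-0.7 -2.7  4.1]
```

```bash
python3 -m crank '[[0.03,-0.0005,-0.002,0.003,-0.5],[0.03,-0.0005,-0.001,0.003,0]]' 5
python3 go.py 569.5 -84.6 156 -20.5
python3 -m crank '[[0.03,0,0.006,0.004,0],[0.03,0,0.006,0.004,0]]' 5
python3 go.py 557.4 -117.1 136.2 -20.5
```

```text
time_s: 14.87
tcp_pos: [569.8, -85.4, 154.4]
tcp_rot: [-0.005, 0.984, -0.178, 0.012]
force: [-0.6, -0.3, 2.7]
grip_width: 38.0
t14.87 pos [569.8 -85.4 154.4] yaw -20.5 tilt [0.024 0.005] w 38.0 F [-0.6 -0.3  2.7] | shift [-0.5 -0.6 -1.6] turn -0.0 after-turn shift [-0.5 -0.6 -1.6]
time_s: 15.03
tcp_pos: [566.1, -96.3, 146.7]
tcp_rot: [-0.005, 0.984, -0.177, 0.012]
force: [-1.6, -1.8, 2.7]
grip_width: 38.2
t15.03 pos [566.1 -96.3 146.7] yaw -20.4 tilt [0.025 0.005] w 38.2 F [-1.6 -1.8  2.7] | shift [-1.1 22.6 10.2] turn 0.1 after-turn shift [-1.1 22.6 10.2]
```

```bash
python3 -m crank '[[0.03,0,0.006,0.003,0],[0.03,0,0.006,0.003,0]]' 5
python3 go.py 557.4 -117.1 136.2 -20.5
python3 -m crank '[[0.03,0,0.005,0.003,0],[0.03,0,0.005,0.003,0]]' 5
python3 go.py 557.4 -117.1 136.2 -20.5
python3 - <<'E'
from h import *
b=snap("side","s6")[130:250,190:340]; cv2.imwrite("pics/v6.png",cv2.resize(b,(750,600),interpolation=3))
E
```

```text
time_s: 15.2
tcp_pos: [561.1, -109.7, 140.1]
tcp_rot: [-0.004, 0.984, -0.177, 0.012]
force: [-1.4, -1.3, 1.0]
grip_width: 37.8
t15.20 pos [ 561.1 -109.7  140.1] yaw -20.4 tilt [0.025 0.004] w 37.8 F [-1.4 -1.3  1. ] | shift [-1.   8.3  3.8] turn 0.1 after-turn shift [-1.   8.3  3.8]
time_s: 15.37
tcp_pos: [557.3, -121.1, 133.3]
tcp_rot: [-0.004, 0.984, -0.178, 0.012]
force: [0.2, 0.8, 1.8]
grip_width: 38.2
t15.37 pos [ 557.3 -121.1  133.3] yaw -20.5 tilt [0.025 0.003] w 38.2 F [0.2 0.8 1.8] | shift [-1.3 -3.8 -2.9] turn -0.0 after-turn shift [-1.3 -3.8 -2.9]
```

View pics/v6.png

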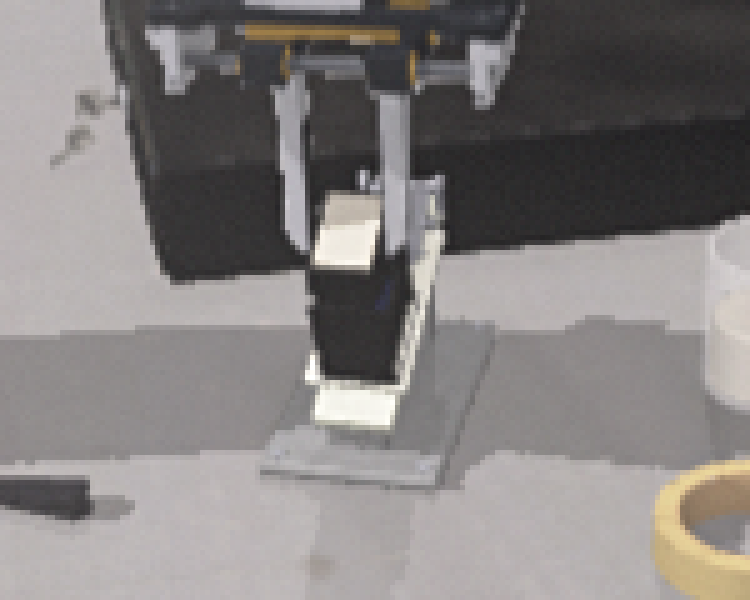

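The stamp is tilted onto the voucher. Its lower foot edge is at crop (318-397, 380) and the voucher tail at (308-404, 386). I'll check the offsets.

```bash
cat > bed.py <<'E'
from h import *
psi=np.radians(69.5); h=np.array([np.cos(psi),np.sin(psi),0]); a=np.radians(24); Z=np.array([0,0,1.])
X=h*np.cos(a)+Z*np.sin(a); N=Z*np.cos(a)-h*np.sin(a); Y=np.cross(N,X); O=np.array([595.1,-16.2,85])
def bed(n,u,v,hgt):
    o,w=ray(n,u,v); p=o+w*(((O+N*hgt)-o)@N)/(w@N)-O; return (round(p@X,1),round(p@Y,1))
E
python3 - <<'E'
from bed import *
S=lambda u,v:(190+(u+.5)/5-.5,130+(v+.5)/5-.5)
for n,u,v,g in(("foot L",318,378,5),("foot R",397,384,5),("tail L",306,382,5),("tail R",404,389,5),("bedlow L",315,423,0),("bedlow R",392,429,0),("handletop lowL",311,267,103),("handletop lowR",372,271,103),("label hiL",327,192,103),("label hiR",381,195,103)): print(n,bed("side",*S(u,v),g))
p=np.array(manip.state()["tcp_pos"])-O; print("tcp bed",(p@X).round(1),(p@Y).round(1),(p@N).round(1))
E
```

```text
foot L (np.float64(-111.1), np.float64(21.4))
foot R (np.float64(-110.3), np.float64(-21.8))
tail L (np.float64(-114.4), np.float64(27.4))
tail R (np.float64(-113.1), np.float64(-26.1))
bedlow L (np.float64(-136.9), np.float64(18.5))
bedlow R (np.float64(-136.0), np.float64(-23.4))
handletop lowL (np.float64(-111.5), np.float64(12.0))
handletop lowR (np.float64(-110.8), np.float64(-19.4))
label hiL (np.float64(-62.3), np.float64(13.7))
label hiR (np.float64(-61.5), np.float64(-14.6))
tcp bed -84.1 -1.0 89.6
```

```bash
python3 -m crank '[[0.03,-0.0005,-0.002,-0.0009,0],[0.03,0,-0.001,-0.0003,0],[0.03,0,0,0.0005,0]]' 5
python3 go.py 557.4 -117.1 136.2 -20.5
python3 -m crank '[[0.03,0,-0.0004,0.001,0],[0.03,0,-0.0012,0.0027,0],[0.03,0,-0.0012,0.0027,0]]' 20
python3 go.py 557.4 -117.1 136.2 -20.5
```

```text
time_s: 15.67
tcp_pos: [557.0, -121.4, 133.2]
tcp_rot: [-0.003, 0.984, -0.18, 0.012]
force: [-1.7, -1.0, 0.4]
grip_width: 37.9
t15.67 pos [ 557.  -121.4  133.2] yaw -20.8 tilt [0.024 0.001] w 37.9 F [-1.7 -1.   0.4] | shift [-1.1 -4.2 -3. ] turn -0.3 after-turn shift [-1.1 -4.2 -3. ]
time_s: 15.92
tcp_pos: [557.8, -119.7, 127.4]
tcp_rot: [-0.002, 0.984, -0.18, 0.012]
force: [-3.1, -4.1, 4.7]
grip_width: 37.5
t15.92 pos [ 557.8 -119.7  127.4] yaw -20.7 tilt [ 0.023 -0.001] w 37.5 F [-3.1 -4.1  4.7] | shift [-1.1 -2.4 -8.8] turn -0.2 after-turn shift [-1.1 -2.4 -8.8]
```

```bash
python3 -m crank '[[0.03,0,-0.0012,0.0027,0],[0.03,0,-0.0012,0.0027,0]]' 25
python3 go.py 557.8 -119.7 127.4 -20.5
python3 -m crank '[[0.03,0,-0.001,0.002,0],[0.03,0,-0.0006,0.0015,0]]' 25
python3 go.py 557.8 -119.7 127.4 -20.5
```

```text
time_s: 16.08
tcp_pos: [557.4, -120.9, 122.8]
tcp_rot: [0.001, 0.984, -0.18, 0.011]
force: [-6.4, -9.2, 16.3]
grip_width: 37.3
t16.08 pos [ 557.4 -120.9  122.8] yaw -20.8 tilt [ 0.021 -0.006] w 37.3 F [-6.4 -9.2 16.3] | shift [ 0.  -1.3 -4.6] turn -0.3 after-turn shift [ 0.  -1.3 -4.6]
time_s: 16.25
tcp_pos: [556.3, -123.6, 120.3]
tcp_rot: [0.004, 0.983, -0.182, 0.01]
force: [-4.6, -2.7, 8.4]
grip_width: 37.0
t16.25 pos [ 556.3 -123.6  120.3] yaw -20.9 tilt [ 0.018 -0.012] w 37.0 F [-4.6 -2.7  8.4] | shift [ 0.2 -4.1 -7.1] turn -0.4 after-turn shift [ 0.2 -4.1 -7.1]
```

Run:
```python
from h import *
b=snap("side","s7")[150:240,225:325]; cv2.imwrite("pics/v7.png",cv2.resize(b,(660,594),interpolation=3))
```

```text
(no output)
```

View pics/v7.png

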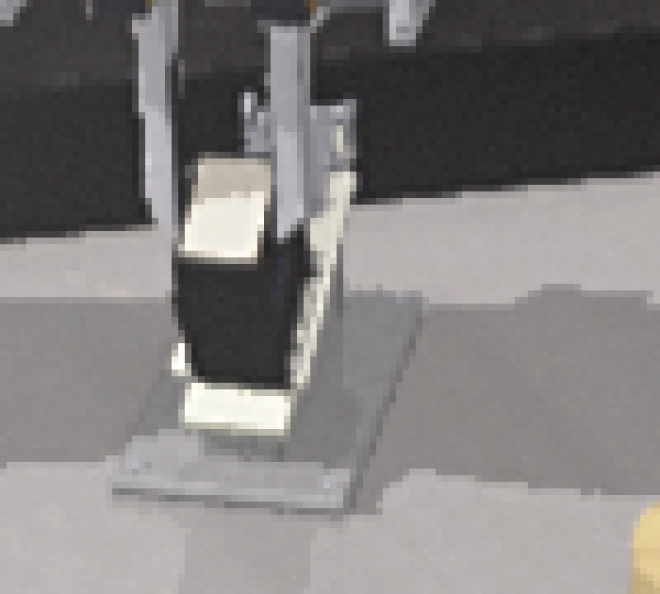

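Run:
```python
from bed import *
S=lambda u,v:(225+(u+.5)/6.6-.5,150+(v+.5)/6.6-.5)
for n,u,v,g in(("foot L",196,381,5),("foot R",290,388,5),("tail L",173,376,5),("tail R",300,389,5),("bedlow L",183,424,0),("bedlow R",288,434,0),("label lowL",182,252,93),("label lowR",258,262,93),("label hiL",200,156,93),("label hiR",268,160,93)): print(n,bed("side",*S(u,v),g))
p=np.array(manip.state()["tcp_pos"])-O; print("tcp bed",(p@X).round(1),(p@Y).round(1),(p@N).round(1),manip.state()["force"])
```

```text
foot L (np.float64(-117.6), np.float64(17.2))
foot R (np.float64(-116.8), np.float64(-21.7))
tail L (np.float64(-116.2), np.float64(27.1))
tail R (np.float64(-116.8), np.float64(-25.8))
bedlow L (np.float64(-135.7), np.float64(19.5))
bedlow R (np.float64(-135.7), np.float64(-23.9))
label lowL (np.float64(-118.8), np.float64(10.9))
label lowR (np.float64(-120.5), np.float64(-19.3))
label hiL (np.float64(-71.4), np.float64(13.5))
label hiR (np.float64(-70.8), np.float64(-13.7))
tcp bed -90.1 -1.2 78.6 [-3.61140613 -6.10053399  8.64619332]
```

The stop was reached, but the stamp slid about 6 mm downhill under load because the arm yields that way. I'll ease the press, slide back uphill about 8 mm, which also pushes the voucher to the stop, and press again with an uphill bias.

```bash
cat > tb.py <<'E'
from bed import *
s=manip.state(); p=np.array(s["tcp_pos"])-O; f=np.array(s["force"]); q=s["tcp_rot"]
print("t%.2f"%s["time_s"],"tcp bed XYN",[round(float(p@e),1) for e in(X,Y,N)],"F XYN",[round(float(f@e),1) for e in(X,Y,N)],"w %.1f"%s["grip_width"])
E
python3 -m crank '[[0.03,0,0.001,-0.0027,0],[0.03,0,0,-0.0027,0]]' 25
python3 tb.py
python3 -m crank '[[0.03,0,-0.003,-0.0018,0],[0.03,0,-0.003,-0.0014,0]]' 25
python3 tb.py
```

```text
time_s: 16.47
tcp_pos: [555.2, -125.6, 125.5]
tcp_rot: [0.005, 0.983, -0.182, 0.01]
force: [-1.5, -2.0, 2.1]
grip_width: 37.1
t16.47 tcp bed XYN [-89.9, -1.0, 84.3] F XYN [-1.4, 0.7, 2.9] w 37.1
time_s: 16.63
tcp_pos: [557.0, -120.8, 128.9]
tcp_rot: [0.006, 0.983, -0.183, 0.009]
force: [-2.1, -3.9, 4.3]
grip_width: 37.3
t16.63 tcp bed XYN [-83.9, -1.0, 85.4] F XYN [-2.3, 0.6, 5.7] w 37.3
```

```bash
python3 -m crank '[[0.03,0.0003,-0.003,-0.0008,0.3]]' 30
python3 tb.py
python3 -m crank '[[0.03,0,-0.002,0.0025,0],[0.03,0,-0.002,0.0025,0]]' 30
python3 tb.py
python3 - <<'E'
from h import *
b=snap("side","s8");
E
```

```text
time_s: 16.72
tcp_pos: [558.2, -118.4, 129.7]
tcp_rot: [0.006, 0.983, -0.185, 0.009]
force: [-2.2, -3.8, 3.0]
grip_width: 37.4
t16.72 tcp bed XYN [-81.1, -1.3, 85.1] F XYN [-2.8, 0.7, 4.6] w 37.4
time_s: 16.88
tcp_pos: [559.4, -116.7, 125.6]
tcp_rot: [0.008, 0.983, -0.185, 0.009]
force: [-9.4, -8.4, 28.4]
grip_width: 37.2
t16.88 tcp bed XYN [-80.9, -1.8, 80.4] F XYN [1.4, 5.8, 30.5] w 37.2
```

```bash
python3 -m crank '[[0.03,0,-0.0008,0.001,0],[0.03,0,-0.0008,0.001,0]]' 30
python3 tb.py
python3 -m crank '[[0.03,0,-0.0008,0.001,0],[0.03,0,-0.0008,0.001,0]]' 30
python3 tb.py
```

```text
time_s: 17.1
tcp_pos: [559.4, -116.8, 125.8]
tcp_rot: [0.01, 0.982, -0.186, 0.009]
force: [-5.5, -4.6, 14.6]
grip_width: 37.2
t17.10 tcp bed XYN [-80.9, -1.8, 80.7] F XYN [0.3, 3.5, 15.9] w 37.2
time_s: 17.27
tcp_pos: [559.3, -116.8, 125.8]
tcp_rot: [0.012, 0.982, -0.186, 0.009]
force: [-4.0, -5.7, 12.6]
grip_width: 37.2
t17.27 tcp bed XYN [-80.9, -1.7, 80.7] F XYN [-1.0, 1.7, 14.3] w 37.2
```

```bash
python3 -m crank '[[0.03,0,-0.0008,0.001,-0.2],[0.03,0,-0.0008,0.001,-0.2],[0.03,0,-0.0008,0.001,0],[0.03,0,-0.0008,0.001,0]]' 30
python3 tb.py
python3 - <<'E'
from h import *
b=snap("side","s9")[150:240,225:325]; cv2.imwrite("pics/v9.png",cv2.resize(b,(660,594),interpolation=3))
E
```

```text
time_s: 17.6
tcp_pos: [559.4, -116.8, 125.8]
tcp_rot: [0.015, 0.983, -0.184, 0.008]
force: [-4.5, -4.3, 13.6]
grip_width: 36.9
t17.60 tcp bed XYN [-80.9, -1.8, 80.7] F XYN [0.4, 2.7, 14.7] w 36.9
```

View pics/v9.png

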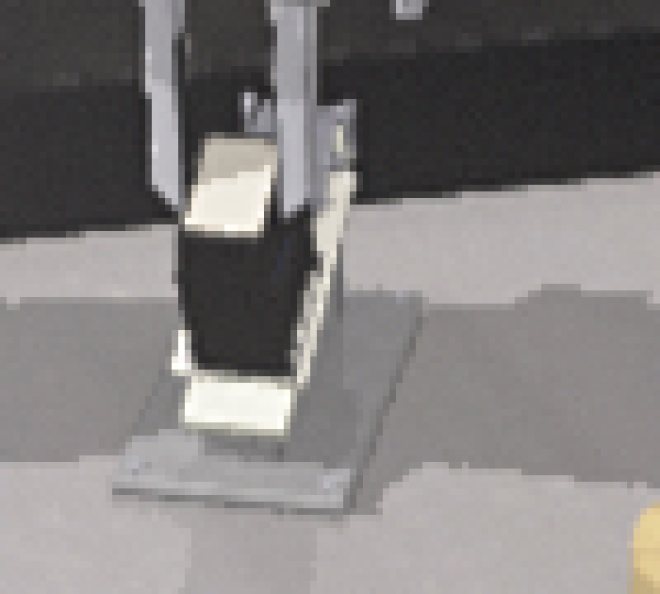

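Run:
```python
from bed import *
S=lambda u,v:(225+(u+.5)/6.6-.5,150+(v+.5)/6.6-.5)
for n,u,v,g in(("foot L",196,368,5),("foot R",292,376,5),("tail L",173,375,5),("tail R",300,389,5),("bedlow L",183,424,0),("bedlow R",288,435,0)): print(n,bed("side",*S(u,v),g))
for g in(93,98,103): print(g,[bed("side",*S(u,v),g) for u,v in((185,228),(263,236),(207,133),(277,138))])
# gray profile down a column through foot/tail for exact edges
im=cv2.cvtColor(cv2.imread("pics/s9.png"),cv2.COLOR_BGR2GRAY); im7=cv2.cvtColor(cv2.imread("pics/s7.png"),cv2.COLOR_BGR2GRAY); im6=cv2.cvtColor(cv2.imread("pics/s6.png"),cv2.COLOR_BGR2GRAY)
for i in(im6,im7,im): print(i[166:220,262].tolist())
```

```text
foot L (np.float64(-111.2), np.float64(18.5))
foot R (np.float64(-110.8), np.float64(-21.4))
tail L (np.float64(-115.7), np.float64(27.2))
tail R (np.float64(-116.8), np.float64(-25.8))
bedlow L (np.float64(-135.7), np.float64(19.5))
bedlow R (np.float64(-136.2), np.float64(-24.0))
93 [(np.float64(-107.2), np.float64(12.1)), (np.float64(-107.9), np.float64(-18.8)), (np.float64(-59.7), np.float64(13.0)), (np.float64(-59.5), np.float64(-15.1))]
98 [(np.float64(-111.0), np.float64(10.7)), (np.float64(-111.7), np.float64(-20.1)), (np.float64(-63.7), np.float64(11.6)), (np.float64(-63.5), np.float64(-16.4))]
103 [(np.float64(-114.8), np.float64(9.2)), (np.float64(-115.5), np.float64(-21.4)), (np.float64(-67.7), np.float64(10.1)), (np.float64(-67.5), np.float64(-17.7))]
[195, 142, 92, 170, 190, 186, 183, 182, 202, 230, 236, 235, 235, 236, 237, 241, 248, 172, 82, 53, 47, 50, 49, 49, 49, 51, 54, 50, 52, 53, 52, 51, 54, 52, 53, 55, 52, 51, 45, 54, 128, 162, 244, 245, 243, 243, 242, 246, 226, 169, 126, 121, 130, 130]
[196, 149, 117, 127, 141, 108, 132, 100, 173, 191, 185, 185, 179, 194, 228, 235, 235, 235, 236, 237, 239, 245, 248, 155, 69, 51, 49, 49, 50, 54, 49, 49, 50, 50, 50, 52, 52, 52, 52, 52, 51, 42, 96, 242, 249, 244, 242, 246, 225, 167, 126, 121, 132, 128]
[170, 134, 116, 119, 90, 163, 190, 185, 181, 184, 229, 234, 235, 234, 235, 234, 235, 238, 248, 153, 66, 51, 52, 52, 52, 51, 51, 51, 46, 47, 48, 52, 53, 52, 53, 53, 52, 52, 51, 46, 71, 159, 247, 247, 243, 242, 242, 247, 226, 167, 128, 121, 128, 131]
```

Using the label and foot offsets, the stamp's foot centre is now at bed x ≈ -75 mm. The pressed height, about 93 mm, agrees with the handle at its stop. About 15 N was held from 16.9 s to 17.65 s with no creep. Next I'll lift off along the slope normal.

```bash
python3 -m crank '[[0.03,0,0.0012,-0.0027,0],[0.03,0,0.0012,-0.0027,0],[0.03,0,0.0012,-0.0027,0],[0.03,0,0.0012,-0.0027,0]]' 20
python3 tb.py
python3 -m crank '[[0.03,0,0.003,-0.007,0],[0.03,0,0.006,-0.015,0],[0.03,0,0.012,-0.02,0],[0.03,0,0.02,-0.02,0]]' 20
python3 go.py 513 -293 150 8.1
```

```text
time_s: 17.98
tcp_pos: [558.8, -118.5, 136.8]
tcp_rot: [0.014, 0.983, -0.183, 0.009]
force: [0.9, 0.4, -1.7]
grip_width: 37.7
t17.98 tcp bed XYN [-78.0, -1.8, 91.5] F XYN [-0.1, -0.7, -1.8] w 37.7
time_s: 18.32
tcp_pos: [543.0, -144.4, 197.1]
tcp_rot: [0.008, 0.984, -0.177, 0.005]
force: [0.6, 0.2, -1.3]
grip_width: 37.5
t18.32 pos [ 543.  -144.4  197.1] yaw -20.3 tilt [ 0.007 -0.018] w 37.5 F [ 0.6  0.2 -1.3] | shift [ 22.9 149.1  49.6] turn -28.4 after-turn shift [-50.9 142.   49.6]
```

```bash
python3 -m crank '[[0.03,0.005,0.03,0,0],[0.03,0.005,0.033,0.005,0],[0.03,0.004,0.033,0.01,0],[0.03,0.004,0.033,0.01,0],[0.03,0.003,0.015,0.01,0],[0.03,0,0,0.01,0],[0.03,0,0,0,0]]' 12
python3 go.py 500 -310 112 -20.5
python3 -m crank '[[0.03,0,0,0.01,0],[0.03,0,0,0.01,0],[0.03,0,0,0.01,0]]' 4
python3 go.py 500 -310 95 -20.5
python3 - <<'E'
from h import *
b=snap("side","s10")
r=b[170:300,200:320].max(2)<75
n,l,st,c=cv2.connectedComponentsWithStats(r.astype(np.uint8)); print(st[st[:,4]>60])
E
```

```text
time_s: 18.9
tcp_pos: [519.4, -289.0, 159.0]
tcp_rot: [0.005, 0.985, -0.174, 0.013]
force: [-0.6, 0.6, -1.1]
grip_width: 37.8
t18.90 pos [ 519.4 -289.   159. ] yaw -20.0 tilt [ 0.024 -0.014] w 37.8 F [-0.6  0.6 -1.1] | shift [-12.3  26.2  46.8] turn 0.5 after-turn shift [-12.1  26.3  46.8]
time_s: 19.15
tcp_pos: [523.6, -284.4, 128.8]
tcp_rot: [0.003, 0.985, -0.171, 0.015]
force: [1.0, 0.6, -0.4]
grip_width: 38.0
t19.15 pos [ 523.6 -284.4  128.8] yaw -19.7 tilt [ 0.029 -0.011] w 38.0 F [ 1.   0.6 -0.4] | shift [-14.7  32.   33.4] turn 0.8 after-turn shift [-14.2  32.2  33.4]
[[    0     0   120   130 14310]
 [   21     0    51    16   415]
 [   88     0    32    10   246]
 [   45    42    24    34   539]]
```

```bash
cat > tilt.py <<'E'
import sys
from bed import *
im=cv2.imread(f"pics/{sys.argv[1]}.png"); s=manip.state(); p=np.array(s["tcp_pos"])
piv=p+[0,0,6.5]; u0,v0=px("side",piv+[0,0,6]).astype(int)
x0,y0=u0-30,v0-25; c=im[y0:v0+80,x0:u0+30].astype(int)
br=((c.min(2)>165)).astype(np.uint8); n,l,st,ce=cv2.connectedComponentsWithStats(br); 
for i in range(1,n):
    if st[i,4]>25: print("bright",(ce[i]+[x0,y0]).round(1),st[i,2:])
bk=(c.max(2)<75).astype(np.uint8); n,l,st,ce=cv2.connectedComponentsWithStats(bk)
for i in range(1,n):
    if st[i,4]>80:
        yy,xx=np.where(l==i); print("black box x",xx.min()+x0,xx.max()+x0,"y",yy.min()+y0,yy.max()+y0, "bottom row x",(xx[yy>=yy.max()-1]+x0).tolist())
for th in(0,12,24):
    t=np.radians(th); n_=np.array([0,0,1])*np.cos(t)-h*np.sin(t); e=h*np.cos(t)+np.array([0,0,1])*np.sin(t)
    print(th,"label",px("side",piv+n_*6.5).round(1),"foot -hh edge",px("side",piv-n_*91.5-e*30).round(1),"foot +hh edge",px("side",piv-n_*91.5+e*30).round(1))
E
python3 tilt.py s10
```

```text
bright [235.5 196. ] [ 22  31 185]
bright [254.2 191.5] [ 15  18 187]
bright [273.5 191.9] [ 15  25 191]
bright [264.5 207.1] [ 7 18 75]
bright [253.9 210.8] [ 16  16 184]
bright [251.2 259.4] [  60   69 3367]
bright [273.1 223.5] [ 9  6 33]
black box x 245 268 y 212 245 bottom row x [248, 249, 250, 251, 252, 253, 254, 255, 256, 257, 258, 259, 260, 261, 262, 263, 254, 255, 256, 257, 258, 259, 260, 261, 262, 263]
0 label [253.9 208.9] foot -hh edge [252.4 251.3] foot +hh edge [258.2 237.1]
12 label [253.8 209.2] foot -hh edge [254.5 247.9] foot +hh edge [259.8 230.2]
24 label [253.7 209.7] foot -hh edge [256.4 243.2] foot +hh edge [261.1 222.6]
```

```bash
python3 -m crank '[[0.03,0,0,0.01,0],[0.03,0,0,0.01,0],[0.03,0,0,0.006,0],[0.03,0,0,0.003,0]]' 5
python3 go.py 523 -290 89 -20.5
python3 -m crank '[[0.03,0,0,0.003,0],[0.03,0,0,0.002,0]]' 5
python3 go.py 523 -290 89 -20.5
```

```text
time_s: 19.53
tcp_pos: [524.4, -279.6, 94.1]
tcp_rot: [0.001, 0.986, -0.168, 0.013]
force: [0.2, 0.0, -0.8]
grip_width: 38.3
t19.53 pos [ 524.4 -279.6   94.1] yaw -19.3 tilt [ 0.025 -0.007] w 38.3 F [ 0.2  0.  -0.8] | shift [ 2.  10.3  5.1] turn 1.2 after-turn shift [ 2.2 10.3  5.1]
time_s: 19.7
tcp_pos: [524.7, -279.2, 88.1]
tcp_rot: [0.001, 0.986, -0.168, 0.013]
force: [-0.4, -0.1, 2.3]
grip_width: 38.1
t19.70 pos [ 524.7 -279.2   88.1] yaw -19.3 tilt [ 0.025 -0.007] w 38.1 F [-0.4 -0.1  2.3] | shift [ 2.  10.8 -0.9] turn 1.2 after-turn shift [ 2.2 10.8 -0.9]
```

```bash
python3 -m crank '[[0.03,0,-0.007,0,0],[0.03,0,-0.007,0.0004,0]]' 5
python3 tb.py
python3 -m crank '[[0.03,0,-0.0067,0.0008,0],[0.03,0,-0.0067,0.0012,0]]' 5
python3 tb.py
python3 -m crank '[[0.03,0,-0.006,0.0018,0],[0.03,0,-0.006,0.002,0]]' 5
python3 go.py 523 -290 85 -20.5
python3 - <<'E'
from h import *
snap("side","s11")
E
python3 tilt.py s11 | grep -v bright
```

```text
time_s: 19.87
tcp_pos: [529.3, -267.3, 87.9]
tcp_rot: [0.002, 0.986, -0.169, 0.013]
force: [-0.7, 0.7, 0.1]
grip_width: 38.1
t19.87 tcp bed XYN [-234.7, -26.3, 107.7] F XYN [0.4, 0.9, -0.1] w 38.1
time_s: 20.03
tcp_pos: [534.8, -253.5, 86.6]
tcp_rot: [0.002, 0.985, -0.169, 0.014]
force: [-0.9, 0.7, -0.6]
grip_width: 37.8
t20.03 tcp bed XYN [-221.7, -26.6, 100.5] F XYN [0.1, 1.1, -0.7] w 37.8
time_s: 20.2
tcp_pos: [539.7, -240.9, 83.5]
tcp_rot: [0.002, 0.986, -0.169, 0.014]
force: [-1.6, -1.6, 5.8]
grip_width: 38.0
t20.20 pos [ 539.7 -240.9   83.5] yaw -19.4 tilt [ 0.027 -0.01 ] w 38.0 F [-1.6 -1.6  5.8] | shift [ 0.6 51.8 -1.5] turn 1.1 after-turn shift [ 1.6 51.8 -1.5]
black box x 249 270 y 218 255 bottom row x [253, 254, 255, 256, 257, 258, 259, 260, 261, 262, 263, 264, 265, 260, 261, 262, 263, 264]
0 label [259.7 214.3] foot -hh edge [258.2 254.4] foot +hh edge [263.5 240.8]
12 label [259.6 214.6] foot -hh edge [260.  251.2] foot +hh edge [265.  234.2]
24 label [259.5 215. ] foot -hh edge [261.8 246.7] foot +hh edge [266.2 227. ]
```

```bash
python3 -m crank '[[0.03,0,0,-0.001,0],[0.06,0,0,0,0],[0.06,0,0,0,0],[0.06,0,0,0,0]]' 5
python3 go.py 523 -290 85 -20.5
python3 -m crank '[[0.06,0,0,-0.015,0],[0.06,0,0,-0.03,0],[0.07,0,0,-0.035,0],[0.07,0,0,-0.035,0],[0.07,0,0.03,-0.02,0],[0.07,0.01,0.04,0,0],[0.07,0,0.04,0,0],[0.07,0,0.04,0,0]]'
python3 - <<'E'
from h import *
s=snap("side","s12"); t=snap("top","t12")
v=[h for h in(0,)]
for n,im,box in(("side",s,(230,290,190,290)),("top",t,(235,290,200,260))):
    x0,x1,y0,y1=box; c=im[y0:y1,x0:x1].astype(int)
    bk=(c.max(2)<75).astype(np.uint8); k,l,st,ce=cv2.connectedComponentsWithStats(bk)
    for i in range(1,k):
        if st[i,4]>50: print(n,"black",st[i,:2]+[x0,y0],st[i,2:],(ce[i]+[x0,y0]).round(1))
    br=(c.min(2)>(165 if n=="side" else 135)).astype(np.uint8); k,l,st,ce=cv2.connectedComponentsWithStats(br,connectivity=4)
    for i in range(1,k):
        if st[i,4]>40:
            q=(ce[i]+[x0,y0]); print(n,"bright",q.round(1),st[i,2:],"on z98",onz(n,*q,98).round(1))
for P in((539.7,-240.9,98),(539.7-10.5,-240.9-28,0)): print(px("side",P).round(1),px("top",P).round(1))
E
```

```text
time_s: 20.58
tcp_pos: [541.3, -238.1, 84.7]
tcp_rot: [0.002, 0.986, -0.167, 0.015]
force: [0.6, -0.5, -0.2]
grip_width: 54.1
t20.58 pos [ 541.3 -238.1   84.7] yaw -19.2 tilt [ 0.029 -0.008] w 54.1 F [ 0.6 -0.5 -0.2] | shift [-0.2 55.1 -0.4] turn 1.3 after-turn shift [ 1.  55.  -0.4]
time_s: 21.25
tcp_pos: [502.9, -374.3, 224.6]
tcp_rot: [-0.003, 0.987, -0.158, 0.016]
force: [0.3, -0.4, 0.2]
grip_width: 70.0
side black [248 215] [ 22  43 653] [258.8 238.9]
side bright [259.3 203.4] [ 41  34 601] on z98 [ 545.7 -190.5   98. ]
side bright [283.3 191.5] [13  5 52] on z98 [ 614.8 -141.3   98. ]
side bright [254.2 264.5] [  60   73 2599] on z98 [ 502.6 -437.    98. ]
side bright [280.7 233.2] [ 20  20 294] on z98 [ 576.  -331.5   98. ]
top black [250 229] [ 29  19 170] [264.5 240.2]
top bright [263.4 231.6] [ 22  18 267] on z98 [ 534.9 -249.9   98. ]
top bright [238. 246.] [ 9 15 69] on z98 [ 505.2 -194.8   98. ]
top bright [263.9 253.1] [ 35  15 264] on z98 [ 488.6 -250.    98. ]
[259.6 214.1] [259.2 229.5]
[258.  254.3] [272.3 239.1]
```

Run:
```python
from bed import *
s=snap("side","s13"); t=snap("top","t13")
# stamp label: side, threshold between bright label & neighbours per row
print("pred label side", px("side",(534.9,-249.9,98)).round(1))
g=cv2.cvtColor(s,cv2.COLOR_BGR2GRAY)
for r in range(203,226,2): print(r,g[r,244:274].tolist())
# voucher: side tail corners & top; diff of bystanders
t0=cv2.imread("pics/top0.png"); s0=cv2.imread("pics/side0.png")
for n,a,b in(("top",t0,t),("side",s0,s)):
    d=(cv2.absdiff(a,b).max(2)>45).astype(np.uint8); d=cv2.morphologyEx(d,cv2.MORPH_OPEN,np.ones((2,2)))
    k,l,st,ce=cv2.connectedComponentsWithStats(d); print(n,[(q[:4].tolist(),int(q[4])) for q in st[1:] if q[4]>12])
print("tail px pred side",px("side",O+X*-110+N*5+Y*28).round(1),px("side",O+X*-110+N*5-Y*28).round(1))
for c in(240,246,252,258): print("col",c,g[178:215,c].tolist())
```

```text
pred label side [258.1 216.2]
203 [138, 141, 138, 139, 139, 138, 131, 141, 217, 159, 220, 225, 222, 221, 220, 220, 222, 223, 213, 131, 183, 205, 216, 220, 223, 217, 157, 225, 176, 122]
205 [138, 139, 138, 136, 136, 136, 134, 199, 216, 178, 186, 191, 166, 169, 166, 171, 168, 166, 175, 189, 192, 197, 221, 222, 219, 194, 194, 233, 130, 120]
207 [139, 138, 138, 138, 134, 126, 133, 132, 138, 149, 186, 186, 187, 185, 185, 186, 189, 177, 174, 177, 177, 185, 198, 196, 196, 215, 236, 177, 125, 123]
209 [138, 137, 137, 136, 127, 133, 133, 130, 131, 150, 200, 200, 195, 195, 196, 200, 203, 202, 200, 201, 197, 202, 201, 199, 201, 176, 132, 124, 122, 124]
211 [141, 137, 137, 127, 134, 131, 130, 132, 143, 216, 247, 203, 206, 234, 194, 197, 203, 197, 198, 206, 207, 210, 211, 211, 206, 145, 121, 121, 124, 126]
213 [139, 137, 127, 136, 135, 136, 133, 136, 172, 205, 200, 224, 224, 218, 218, 226, 226, 226, 222, 198, 213, 218, 202, 204, 201, 133, 123, 126, 129, 129]
215 [135, 126, 133, 131, 131, 134, 134, 128, 123, 187, 231, 230, 228, 227, 227, 228, 227, 228, 228, 229, 235, 246, 93, 50, 100, 124, 128, 12
[... 2285 characters left out ...]
 182, 182, 183, 184, 155, 141, 142, 141, 141, 140, 142, 142, 141, 139, 139, 141, 138, 139, 137, 140, 142, 141, 142, 142, 142, 142]
col 246 [48, 52, 51, 51, 49, 52, 121, 172, 180, 180, 181, 182, 181, 181, 186, 179, 152, 144, 144, 143, 142, 141, 140, 140, 141, 138, 137, 138, 137, 138, 137, 137, 136, 137, 128, 127, 133]
col 252 [51, 49, 50, 52, 41, 64, 163, 181, 177, 177, 180, 182, 182, 181, 184, 182, 149, 136, 140, 146, 155, 150, 177, 195, 221, 217, 196, 216, 182, 138, 127, 131, 131, 143, 178, 172, 151]
col 258 [196, 238, 234, 226, 225, 225, 222, 220, 193, 209, 214, 215, 220, 220, 216, 220, 219, 220, 221, 221, 220, 219, 219, 219, 218, 220, 219, 166, 196, 185, 191, 196, 196, 194, 165, 218, 229]
```

```bash
python3 -c "
from rig import manip
print(manip.state()['time_s'],manip.state()['force']); manip.hand_in()"
```

```text
21.45 [ 0.45616619 -0.18470508  0.86349255]
the job is handed in; nothing more can be done
```

I finished all three steps and handed the job in at 21.5 s. The main flaw is that I had to press the stamp twice. I used all 12 picture views before the end, so the final checks are pixel measurements, not viewed pictures.

- **Voucher:** I slid it plain end first under the clip until it stopped moving against about 8 N. In the last pictures its lower end is still within about 2 mm of where it should be, and straight.
- **First press:** The handle appeared to reach its stop for about 0.2 s, but the stamp slid about 6 mm down the slope. It may have dragged the voucher 0–3 mm. I eased off and pushed the stamp back up, which should also have pushed the voucher back against the stop.
- **Second press:** The foot was centred at about -75 mm along the bed, where the field should be. I held about 15 N (peak 30 N, and the spring needs 8 N) for 0.75 s without creep. That the handle was fully down is inferred from force and height, not read directly. One comparison of picture proportions suggested it might not be fully down, but I put that down to a lean of the stamp in the earlier pictures.
- **Stamp now:** It stands on bare desk near (535, -250) mm. Its top is at the right height for standing upright.
- **Other things on the desk:** Comparing the first and last pictures, I saw no sign that any had moved. The differences looked like the arm and its shadow, which hid part of the top view.
- **Camera disagreement:** The side camera read about 6 mm off along y compared with the top view, so I used its readings only relative to each other.

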